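# Gas keys home

## Task

Class is over: hang every loose gas-tap key that lies on the bench on the peg of the key rack by its bow - the hinged keeper that closes the peg has to be lifted first, and must be down over the peg's tip again behind the keys, which are left hanging quietly. Enter them on the dial tally: one full stroke of its lever for each key hung, no more and no fewer. Leave the flask, the dishes, the burner and the matchbox alone.

Things in the scene. Friction and masses are not known exactly. Their poses are not given: they have to be found in the camera images.
- rack: The key rack, screwed to the bench: dark steel foot 130 x 110 x 10 mm, grey upright 40 mm wide and 220 mm high, and from the upright a level steel peg, 8 mm thick, with its end turned straight up as a tip. Origin on the bench under the upright's face; own -x is the way the peg points, z up
- peg (a point): Corner of peg and tip, on the peg's axis, 150 mm above the bench. Own x runs along the peg inwards to the upright's face 95 mm away, z up: the tip's top is at z +34 mm. Keys hang side by side anywhere between. A bow laid flat over the tip and let go on the peg swings down and hangs; hanging bows can be pushed inwards to make room
- keeper (a joint): The keeper: a flat steel flap, 22 mm wide, hinged near the upright above the peg. 0 = down, level, its underside 1.5 mm over the tip so that no bow passes; grows as it is lifted; beyond about 1.6 rad it leans back and at 1.9 rad (its stop) rests open by itself. Tipped forward past upright it falls shut by its own weight (60 g)
- keeper_hinge (a point): Middle of the keeper's hinge axis, 83 mm in from the tip and 37 mm above the peg's axis; the axis is own y (across the peg), own x points inwards
- keeper_bar (a point): Middle of the finger bar at the keeper's free end, by which it is lifted: a round bar 10 mm thick and 26 mm long across the peg (own y). With the keeper down it lies 100 mm from the hinge outwards over the tip (17 mm beyond it) and 14 mm above the hinge; its ends are flat, can be pinched from above, and turn between the pads as the keeper swings
- key1_mid (a point): Key1: one of 3 or 4 alike steel gas-tap keys (absent: None) lying flat, 116 mm long, 0.1 kg. Point on the axis of its 10 mm round shank, where it is gripped, 7 mm above the bench; the shank is bare from x -26 to 14 mm. Own x along the shank to the bow. Behind a 14 mm square socket end to x -46 mm, ahead a 14 mm collar to x 22 mm, then the bow. Balances about 7 mm towards the bow. Either face may lie up
- key2_mid (a point): Key2: the same point and axes as for key 1
- key3_mid (a point): Key3: the same point and axes as for key 1
- key4_mid (a point): Key4: the same point and axes as for key 1
- key1_bow (a point): Centre of key1's bow, a closed round ring in the plane of the key, 35 mm inside (flats 33) and 49 mm outside across, of 7 mm round bar; 45 mm from the gripping point, own x away from the shank. When hanging it is 13 mm below the peg's axis with x pointing up
- key2_bow (a point): Centre of key2's bow, as for key 1
- key3_bow (a point): Centre of key3's bow, as for key 1
- key4_bow (a point): Centre of key4's bow, as for key 1
- tally_axis (a point): The dial tally, screwed to the bench: dark round case 86 mm across and 45 mm high on a black foot 110 mm square and 8 mm high; on top a white dial with ten marks, the thick one zero. This point is the dial's centre on top. Own x points from the zero mark to the centre, z up
- dial (a joint): Reading of the dial's black pointer, rad, clockwise from above: 0 at the start (pointer at the thick mark, own -x side), one mark = 0.628. A ratchet moves it forward only, one mark for each full stroke of the lever; it may slip back 0.03 as the lever returns
- lever (a joint): The tally's lever, rad, swinging level about the dial's centre: 0 = at rest, 0.8 = end stop, clockwise seen from above. The first 0.17 is idle; a stroke counts whole only if it goes to the stop (0.77 or more) and the lever is let back to rest (below 0.05). A spring brings it back (2 N at rest to 4 N at the stop, at the knob)
- lever_knob (a point): Middle of the lever's upright black knob: 12 mm thick, from 26 to 62 mm above the bench, 85 mm from the dial's axis. At rest it stands 0.4 rad counter-clockwise (seen from above) of the tally's own -x direction, at the stop 0.4 rad clockwise of it: a chord of 66 mm towards the tally's own +y
- flask: Conical flask, bystander, 86 mm across and 125 mm high; origin under its centre
- dishes: Two closed culture dishes stacked, bystander, 92 mm across and 30 mm high; origin under the centre
- burner: Gas burner on a blue foot, bystander, 80 mm across and 140 mm high; origin under the centre
- matchbox: Matchbox lying flat, bystander, 36 x 53 x 15 mm; origin under the centre
Mind the look-alikes: they are no part of the job. Leave any red look-alike of the part that bears key3_mid alone.

How it is judged:
On the way, in this order (a step that is already met when the one before it is completed fails the run):
1. the keeper is lifted (past 1.2 rad) (value of joint keeper above 1.2 rad), for 0.1 s.
2. every key hangs on the peg by its bow (x of key1_bow in the frame of peg between 0 and 0.095 m and y of key1_bow in the frame of peg between -0.015 and 0.015 m and z of key1_bow in the frame of peg between -0.024 and -0.004 m and angle between each of key1_bow, key2_bow, key3_bow, key4_bow's own x axis and vertical below 0.5 rad and x of key2_bow in the frame of peg between 0 and 0.095 m and y of key2_bow in the frame of peg between -0.015 and 0.015 m and z of key2_bow in the frame of peg between -0.024 and -0.004 m and x of key3_bow in the frame of peg between 0 and 0.095 m and y of key3_bow in the frame of peg between -0.015 and 0.015 m and z of key3_bow in the frame of peg between -0.024 and -0.004 m and x of key4_bow in the frame of peg between 0 and 0.095 m and y of key4_bow in the frame of peg between -0.015 and 0.015 m and z of key4_bow in the frame of peg between -0.024 and -0.004 m), for 0.2 s.
At the end, for the whole second after the job is handed in: Every key hangs by its bow on the level peg between tip and upright, shank down within 0.5 rad, slower than 0.15 m/s; keeper down (below 0.08 rad), lever back at rest (below 0.08 rad), dial at as many marks as there are keys (within 0.35 of a mark) (all of step 2 and linear speed of each of key1, key2, key3, key4 below 0.15 m/s and value of joint each of keeper, lever below 0.08 rad and value of joint dial between 1.665 and 2.733 rad and ((height (world z) of key1_bow below -99 m and value of joint dial above -99 rad) or (height (world z) of key2_bow below -99 m and value of joint dial above -99 rad) or (height (world z) of key3_bow below -99 m and value of joint dial above -99 rad) or (height (world z) of key4_bow below -99 m and value of joint dial above -99 rad) or value of joint dial above 2.293 rad) and (height (world z) of key1_bow above -99 m or value of joint dial below 2.105 rad) and (height (world z) of key2_bow above -99 m or value of joint dial below 2.105 rad) and (height (world z) of key3_bow above -99 m or value of joint dial below 2.105 rad) and (height (world z) of key4_bow above -99 m or value of joint dial below 2.105 rad)); the robot touches nothing.
It fails at once if the flask moved by more than 3 cm (distance of flask from where it was at the start of the episode above 0.03 m).
It fails at once if the dishes moved by more than 3 cm (distance of dishes from where it was at the start of the episode above 0.03 m).
It fails at once if the burner moved by more than 3 cm (distance of burner from where it was at the start of the episode above 0.03 m).
It fails at once if the matchbox moved by more than 3 cm (distance of matchbox from where it was at the start of the episode above 0.03 m).
Of key1, key2, key3, key4 only 3 to 4 are there at a start; the rules pass over those that are not, and their reading is None.
At some moment in a run one of key1, key2, key3, key4 may be knocked a few centimetres aside while the robot is not near it.
Once in a run the grip may slacken for a moment while it holds something.
It also fails if it takes over 210 s, if anything falls off the work surface, if the arm or the gripper's body presses on something with over 40 N, if the wrist force passes 120 N, or if a joint passes its speed limit or range.

## Robot

A 6-joint arm with a two-finger parallel gripper is mounted at the origin on the work surface. World frame = base frame: x ahead of the robot, y to its left, z up, the work surface at z = 0. Lengths are in m, angles in rad, forces in N, time in s.
With the tool pointing down it reaches from about 0.375 to 0.975 m from the base axis. Payload 3.8 kg.
Tool frame: the origin (TCP) lies at the centre of the arm's flange, where the gripper is bolted on; the fingertips stand 166 mm ahead of it and the grasp point (between the pads) lies 147 mm ahead of it; z points along the fingers, y is the direction in which the jaws open and shut (so a half turn about z gives the same grasp; the last joint's range is limited). The gripper opens to 88 mm and grips with 3 to 60 N. Pads are 18 mm wide; open, the fingers measure 123 mm over their backs; the gripper's body (75 mm by 187 mm) begins 45 mm behind the grasp point.
Start: joints at [1.282, 0.264, 1.604, -0, 1.274, -0.037], TCP at [0.168, 0.654, 0.405] pointing down, gripper open.
Joint ranges: [-2.63, 2.63], [-0.94, 2.18], [0.31, 2.57], [-1.31, 4.45], [0, 2.66], [-2.55, 2.55]. Speed limits (rad/s): [2.57, 2.57, 3.14, 3.14, 3.14, 3.14].

## Interface

Orientations are given as a unit quaternion [x, y, z, w].
In Python, from station import manip gives the robot as it stands.
- The arm moves only by the tool carry_out, never from a script. Its argument "moves" is text: rows parted by semicolons, each of 5 numbers parted by spaces: the shift along the tool's x, y, z in mm, then the turn about the tool's z in rad, then the opening, from 0 (shut) to 1 (fully open). In form: x y z roll claw; .... A call has exactly 5 rows; each row is the pose to reach, as a shift and turn from the pose measured when the call began, along the tool's axes at that moment; what a row does not reach only later rows make up. A row lasts 1/8 s, in which the tool goes at most 62.5 mm and 10.7 degrees, less where a joint would pass 70% of its speed; a pose out of reach is approached as far as the arm can. A call with a gripper value outside its range is refused whole. The fingers move at their own pace and stop on an object; "newtons" is the grip in N (left out, the last holds). Time passes only in rows, so rows that repeat a pose let the fingers close, or fill a call up. It gives the time, the measured TCP pose, the force and the opening at its end, in the units of the state.
- manip.sense(): the state, without advancing time (a new reading comes with each control period).
- manip.snapshot(name): name is "side" or "top"; returns the picture (400x640x3 uint8, red, green, blue); there is no depth.
- manip.camera_info(name): a dict with "camera_matrix" (3x3 intrinsics, pixels), "dist_coeffs" ([k1, k2, p1, p2, k3] as OpenCV has them; the pictures are not rectified), "pose" (4x4, takes a point from camera to world coordinates). Camera axes: x right, y down, z forward; pixel columns grow to the right and rows downward; lengths in m; the calibration is good to about 2 mm. A picture is of the moment at which its call begins. camera_info takes no time and is no camera call.
- manip.hand_in(): hands the job in, once; it reports no verdict.
The state is a dict: "t": time; "joint_positions": joint angles; "qvel": joint speeds; "tau": joint torques, N m; "tool_pos": TCP position; "tcp_rot": TCP orientation; "contact_force": force on the tool from outside, world axes, zero at the start; "ft_torque": the same for the moment, N m; "finger_gap": opening from 0.0 (shut) to 1.0 (fully open).
Only numpy, scipy, OpenCV 4.12 (cv2) and the standard library are available. Lean on these libraries where they do the work, as an engineer would, in place of code of your own. Each camera call takes 0.05 s, during which the arm holds its last target.

## Working session

There is one attempt and no reset: what is moved stays moved. The work goes in short steps, Python scripts to look and compute and a tool call to move; the robot and the scene stay as the last step left them, time stands still between calls to the robot, and variables do not carry over. Pictures are saved under pics/ and viewed, and the job is handed in when it is done.

Besides the shell and the picture viewer there is one more tool, called after ">>>" in YAML: its name, and indented under it one key for each argument. carry_out: Moves the arm, as the interface text tells. Its arguments: {"type":"object","properties":{"moves":{"type":"string"},"newtons":{"type":"number"}},"required":["moves"]}

```bash
ls; mkdir -p pics; python3 - <<'E'
from station import manip
import cv2
s=manip.sense();print(s)
for n in("side","top"):
    c=manip.camera_info(n);print(n,c)
    cv2.imwrite(f"pics/{n}0.png",cv2.cvtColor(manip.snapshot(n),cv2.COLOR_RGB2BGR))
E
```

```text
pics
{'t': 0.0, 'joint_positions': array([ 1.28210597e+00,  2.64717419e-01,  1.60531183e+00, -2.05819106e-05,
        1.27368167e+00, -3.68874353e-02]), 'qvel': array([ 0.00067356,  0.00022683, -0.00129125,  0.00087545, -0.00075413,
       -0.0016548 ]), 'tau': array([ 8.22043148e-04, -5.02109563e+01, -3.56878424e+01,  7.27410824e-02,
        2.93324073e-02, -1.69146069e-04]), 'tool_pos': array([0.16808093, 0.65340304, 0.40344527]), 'tcp_rot': array([ 1.25566040e-01,  9.92084698e-01, -1.04672361e-03, -1.61947621e-04]), 'contact_force': array([-0.16033859,  0.10731945, -0.62457359]), 'ft_torque': array([-0.02990142,  0.00049182, -0.0377344 ]), 'finger_gap': 0.9985444989029525}
side {'camera_matrix': array([[514.71648866,   0.        , 319.68474115],
       [  0.        , 514.71648866, 193.6778453 ],
       [  0.        ,   0.        ,   1.        ]]), 'dist_coeffs': array([0.00841455, 0.        , 0.        , 0.        , 0.        ]), 'pose': array([[ 0.87801658, -0.33360739,  0.34320985,  0.11879392],
       [-0.4784283 , -0.59089613,  0.64957534, -0.82478912],
       [-0.01390176, -0.73453922, -0.67842381,  0.98684272],
       [ 0.        ,  0.        ,  0.        ,  1.        ]])}
top {'camera_matrix': array([[467.06803256,   0.        , 321.69269678],
       [  0.        , 467.06803256, 203.71901669],
       [  0.        ,   0.        ,   1.        ]]), 'dist_coeffs': array([-0.04144409,  0.        ,  0.        ,  0.        ,  0.        ]), 'pose': array([[ 0.09290769, -0.97411292,  0.20608779,  0.32899297],
       [-0.99566822, -0.09014682,  0.02276724, -0.02273675],
       [-0.0035997 , -0.20731031, -0.97826861,  1.20922604],
       [ 0.        ,  0.        ,  0.        ,  1.        ]])}
```

View pics/side0.png

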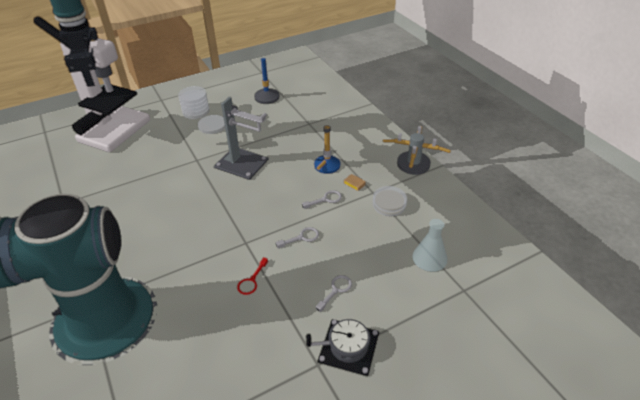

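View pics/top0.png

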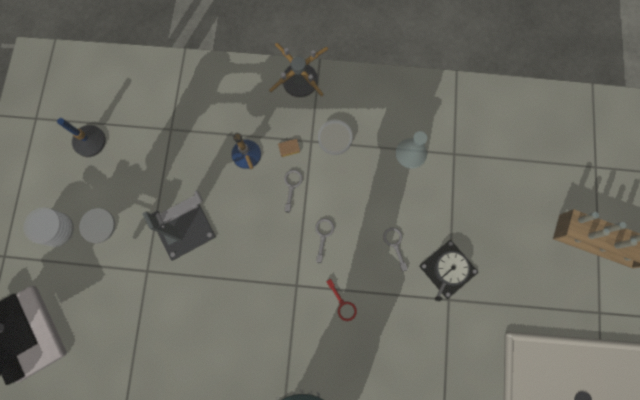

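```bash
python3 - <<'E'
import cv2
t=cv2.imread("pics/top0.png");s=cv2.imread("pics/side0.png")
a=t[130:330,130:490];cv2.imwrite("pics/topc.png",cv2.convertScaleAbs(cv2.resize(a,None,fx=2.2,fy=2.2,interpolation=cv2.INTER_CUBIC),alpha=1.7))
a=s[85:180,180:350];cv2.imwrite("pics/sidec.png",cv2.resize(a,None,fx=4.5,fy=4.5,interpolation=cv2.INTER_CUBIC))
a=s[180:380,220:420];cv2.imwrite("pics/sided.png",cv2.resize(a,None,fx=3,fy=3,interpolation=cv2.INTER_CUBIC))
E
```

```text
(no output)
```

View pics/topc.png

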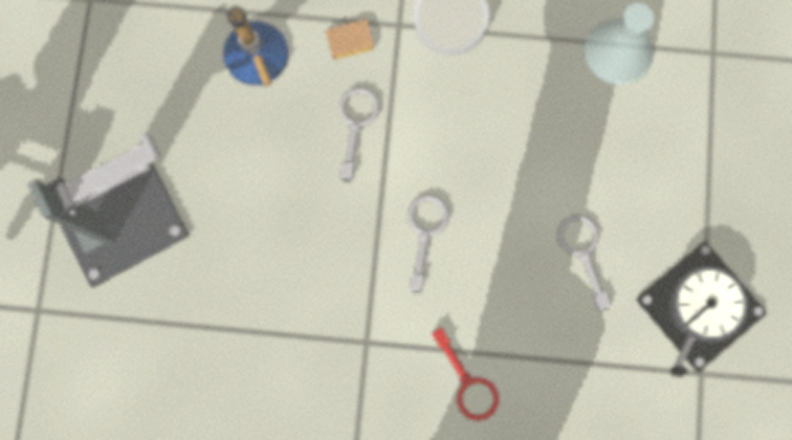

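View pics/sidec.png

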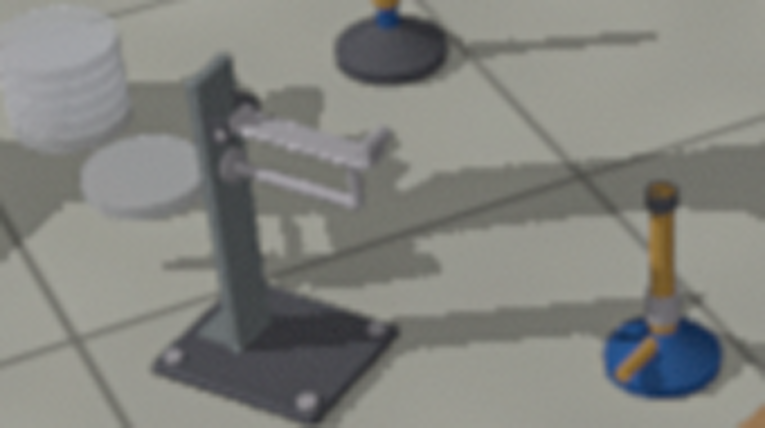

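View pics/sided.png

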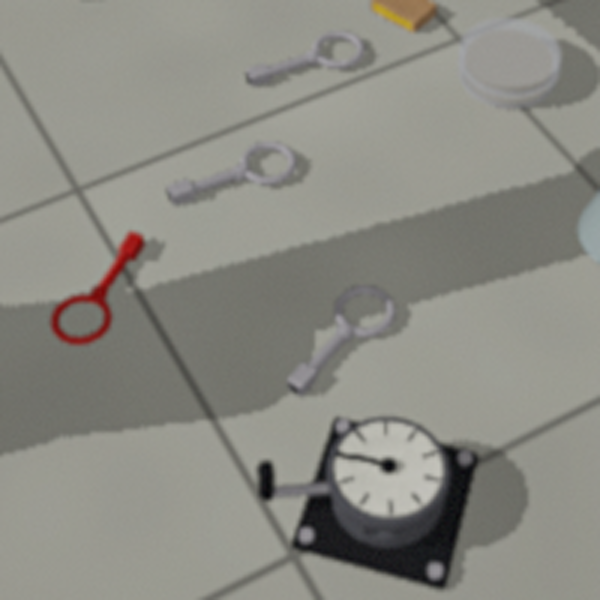

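```bash
cat > h.py <<'E'
import numpy as np,cv2
from scipy.spatial.transform import Rotation as R
from station import manip
def ray(n,px):
    c=manip.camera_info(n);K=np.array(c["camera_matrix"]);d=np.array(c["dist_coeffs"]);P=np.array(c["pose"])
    u=cv2.undistortPoints(np.array([[px]],float),K,d)[0,0]
    return P[:3,3],P[:3,:3]@np.array([u[0],u[1],1.])
def plane(n,px,z):
    o,v=ray(n,px);return o+v*(z-o[2])/v[2]
def tri(ps,pt):
    o1,v1=ray("side",ps);o2,v2=ray("top",pt)
    v1=v1/np.linalg.norm(v1);v2=v2/np.linalg.norm(v2)
    s=np.linalg.lstsq(np.c_[v1,-v2],o2-o1,rcond=None)[0]
    a=o1+s[0]*v1;b=o2+s[1]*v2
    return (a+b)/2,np.linalg.norm(a-b)
def proj(n,p):
    c=manip.camera_info(n);P=np.array(c["pose"]);Rm=P[:3,:3].T
    return cv2.projectPoints(np.array([p],float),cv2.Rodrigues(Rm)[0],-Rm@P[:3,3],np.array(c["camera_matrix"]),np.array(c["dist_coeffs"]))[0][0,0]
def snap(n,name,box=None,f=1,al=1.0):
    im=cv2.cvtColor(manip.snapshot(n),cv2.COLOR_RGB2BGR);cv2.imwrite(f"pics/{name}_raw.png",im)
    if box:
        x0,y0,x1,y1=box;im=im[y0:y1,x0:x1]
    cv2.imwrite(f"pics/{name}.png",cv2.convertScaleAbs(cv2.resize(im,None,fx=f,fy=f,interpolation=cv2.INTER_CUBIC),alpha=al))
def st():
    s=manip.sense();q=R.from_quat(s["tcp_rot"]);g=np.array(s["tool_pos"])+q.apply([0,0,.147])
    print("t",round(s["t"],2),"tcp",np.round(s["tool_pos"],4),"grasp",np.round(g,4),"F",np.round(s["contact_force"],1),"gap",round(s["finger_gap"],3))
    print("axes x,y,z\n",np.round(q.as_matrix().T,3),"j",np.round(s["joint_positions"],3))
    return s,q,g
E
python3 - <<'E'
from h import *
t=cv2.imread("pics/top0.png");s=cv2.imread("pics/side0.png")
a=t[170:290,540:640];b=s[0:130,60:300]
cv2.imwrite("pics/w.png",cv2.convertScaleAbs(cv2.resize(a,None,fx=4,fy=4,interpolation=cv2.INTER_CUBIC),alpha=1.5))
a=t[180:270,140:230];cv2.imwrite("pics/rk.png",cv2.convertScaleAbs(cv2.resize(a,None,fx=6,fy=6,interpolation=cv2.INTER_CUBIC),alpha=1.8))
a=s[90:180,200:280];cv2.imwrite("pics/rks.png",cv2.resize(a,None,fx=6.5,fy=6.5,interpolation=cv2.INTER_CUBIC))
for n,im in(("top",t),("side",s)):
  print(n,"origin",proj(n,[0,0,0]),"tcp",proj(n,[.168,.653,.4]))
# keys by local background difference
for n,im,boxes in(("top",t,[(280,160,308,216),(310,210,340,266),(380,222,412,274)]),):
  for b in boxes:
    x0,y0,x1,y1=b;c=im[y0:y1,x0:x1].astype(int);print(b,c.min(axis=(0,1)),np.median(c,axis=(0,1)),c.max(axis=(0,1)))
E
```

```text
top origin [301.46345244 439.3868566 ] tcp [-76.25616584 356.93042433]
side origin [104.81162826 316.41421438] tcp [73.5395803 21.5194819]
(280, 160, 308, 216) [84 89 90] [112. 122. 122.] [120 131 131]
(310, 210, 340, 266) [83 88 88] [116. 126. 126.] [121 132 131]
(380, 222, 412, 274) [80 82 83] [92. 99. 99.] [120 129 129]
```

View pics/rk.png

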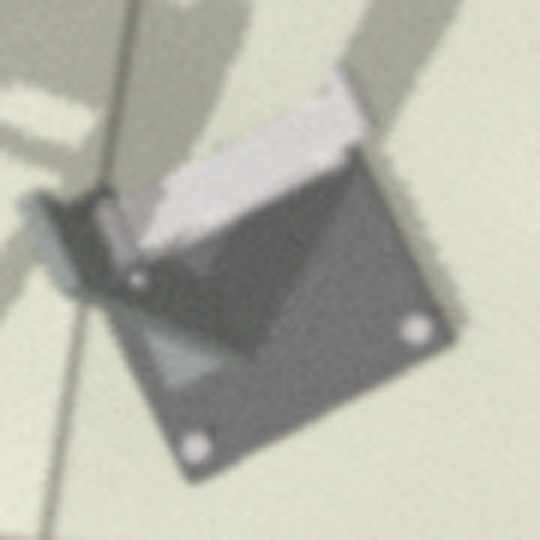

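View pics/rks.png

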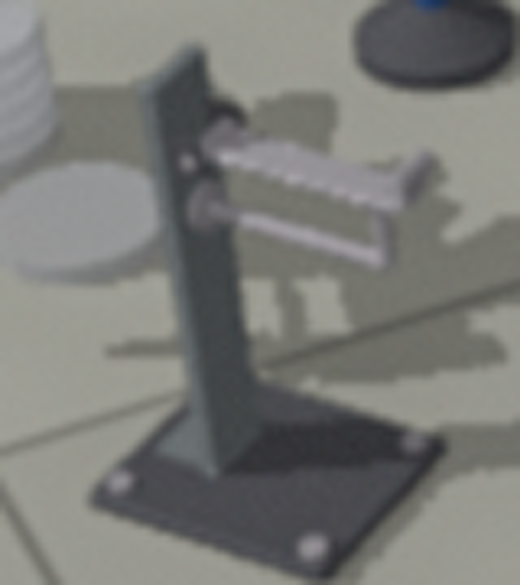

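View pics/w.png

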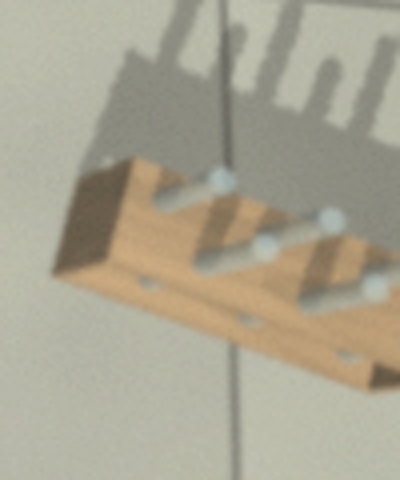

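```bash
python3 - <<'E'
from h import *
T=lambda x,y:(140+x/6-.4,180+y/6-.4); S=lambda x,y:(200+x/6.5-.4,90+y/6.5-.4)
print("foot corners z.01"); 
for p in((455,340),(192,483),(355,150)): print(plane("top",T(*p),.01).round(4))
for p in((325,578),(445,445),(90,497)): print("s",plane("side",S(*p),.01).round(4))
print("bolts tri",tri(S(313,547),T(416,328)),tri(S(120,482),T(195,446)))
print("pegcorner",plane("side",S(382,262),.15).round(4))
print("peg root",plane("side",S(225,213),.15).round(4))
print("bar top",plane("top",T(350,103),.201).round(4),"side",plane("side",S(416,177),.201).round(4), tri(S(416,177),T(350,103)))
E
```

```text
foot corners z.01
[0.4703 0.2717 0.01  ]
[0.3983 0.3762 0.01  ]
[0.5494 0.3273 0.01  ]
s [0.4671 0.2672 0.01  ]
s [0.5528 0.3271 0.01  ]
s [0.3951 0.3729 0.01  ]
bolts tri (array([0.4724024 , 0.28982918, 0.00949674]), np.float64(0.0031588567992784236)) (array([0.41288741, 0.37834464, 0.00808008]), np.float64(0.0028518693631356747))
pegcorner [0.5187 0.2891 0.15  ]
peg root [0.4738 0.3565 0.15  ]
bar top [0.5318 0.2761 0.201 ] side [0.5307 0.2694 0.201 ] (array([0.53337717, 0.27769293, 0.19511101]), np.float64(0.0008607431702722109))
```

```bash
python3 - <<'E'
from h import *
for z in(.4,.35,.3,.256,.237): print(z,proj("side",[.168,.653,z]),proj("top",[.168,.653,z]))
print(plane("top",(30,340),.0),plane("side",(110,130),0),plane("top",(62,355),0),plane("side",(85,145),0))
t=cv2.imread("pics/side0.png")[0:160,20:180];cv2.imwrite("pics/m.png",cv2.resize(t,None,fx=3.7,fy=3.7))
E
```

```text
0.4 [73.5395803 21.5194819] [-76.25616584 356.93042433]
0.35 [79.78680335 39.1631566 ] [-54.04407563 354.10514357]
0.3 [85.73232641 55.96535658] [-34.08788641 351.54295583]
0.256 [90.73206636 70.10278588] [-18.14233768 349.4801218 ]
0.237 [92.82741829 76.02986229] [-11.6755769  348.63969962]
[0.16197194 0.71226025 0.        ] [0.16504176 0.73028321 0.        ] [0.13482936 0.62165898 0.        ] [0.07802357 0.68652593 0.        ]
```

View pics/m.png

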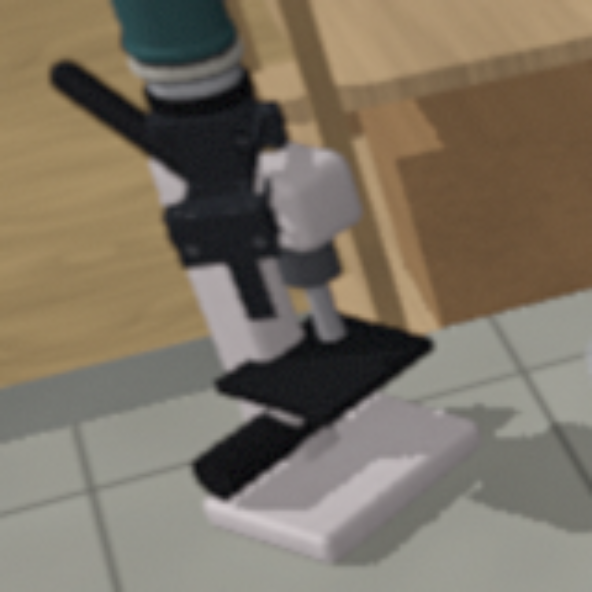

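```bash
python3 - <<'E'
from h import *
T=lambda x,y:(130+x/2.2-.3,130+y/2.2-.3); S=lambda x,y:(220+x/3-.3,180+y/3-.3)
for n,tb,ts,sb,ss in(("a",(361,104),(346,172),(340,50),(258,75)),("b",(430,213),(417,284),(269,163),(180,190)),("c",(577,234),(603,302),(364,309),(301,380))):
  B=plane("top",T(*tb),.007);Q=plane("top",T(*ts),.007);b=plane("side",S(*sb),.007);q=plane("side",S(*ss),.007)
  print(n,"bow",B[:2].round(4),b[:2].round(4),"sock",Q[:2].round(4),q[:2].round(4))
  d=(B-Q)[:2]+(b-q)[:2];d/=np.linalg.norm(d);m=(B+b)[:2]/2-.045*d;print("  mid",m.round(4),"xdir deg",np.degrees(np.arctan2(d[1],d[0])).round(1))
# tally centre z=.053?
print("dial",plane("top",T(711,302),.053),plane("side",S(389,465),.053),plane("top",T(711,302),.045),plane("side",S(389,465),.045))
print("knob top z.062",plane("top",T(677,371),.062),plane("side",S(265,464),.062))
print("zero",plane("top",T(690,325),.045),plane("side",S(335,455),.045))
st()
E
```

```text
a bow [0.648 0.086] [0.6416 0.0854] sock [0.5627 0.095 ] [0.5597 0.0931]
  mid [0.6    0.0902] xdir deg -5.7
b bow [ 0.5227 -0.0094] [ 0.5176 -0.0086] sock [ 0.4377 -0.0019] [0.4372 0.0008]
  mid [ 0.4754 -0.0044] xdir deg -5.8
c bow [ 0.5137 -0.1843] [ 0.5102 -0.1834] sock [ 0.4367 -0.2195] [ 0.435  -0.2177]
  mid [ 0.471  -0.2026] xdir deg 24.6
dial [ 0.44356326 -0.33293814  0.053     ] [ 0.43964279 -0.33660345  0.053     ] [ 0.44435598 -0.33508444  0.045     ] [ 0.44239143 -0.33242129  0.045     ]
knob top z.062 [ 0.36384377 -0.29608084  0.062     ] [ 0.36319168 -0.29963014  0.062     ]
zero [ 0.41648465 -0.31243827  0.045     ] [ 0.41362034 -0.30737811  0.045     ]
t 0.1 tcp [0.1681 0.6534 0.4035] grasp [0.168  0.6531 0.2565] F [ 1.4 -0.8  0.8] gap 0.999
axes x,y,z
 [[-0.968  0.249  0.   ]
 [ 0.249  0.968 -0.002]
 [-0.001 -0.002 -1.   ]] j [ 1.282  0.265  1.605 -0.     1.274 -0.037]
```

```bash
cat >> h.py <<'E'
def go(p,yang=None):
    """shift in tool mm to bring grasp point to p, roll to bring jaw axis to yang deg (mod 180)"""
    s,q,g=st()
    sh=q.inv().apply(np.array(p)-g)*1000
    r=0
    if yang is not None:
        y=q.apply([0,1,0]);a=np.degrees(np.arctan2(y[1],y[0]))
        r=np.radians((a-yang+90)%180-90)
    print("shift",sh.round(1),"roll",round(r,3),"j6 now",round(s["joint_positions"][5],2));return sh,r
E
python3 -c "
from h import *
go([.531,.273,.32],34.3)"
```

```text
t 0.1 tcp [0.1681 0.6534 0.4035] grasp [0.168  0.6531 0.2565] F [ 1.4 -0.8  0.8] gap 0.999
axes x,y,z
 [[-0.968  0.249  0.   ]
 [ 0.249  0.968 -0.002]
 [-0.001 -0.002 -1.   ]] j [ 1.282  0.265  1.605 -0.     1.274 -0.037]
shift [-446.2 -277.8  -62.9] roll 0.72 j6 now -0.04
```

>>> carry_out:
  moves: "0 0 -60 0 0.7; -50 -30 -100 0.1 0.7; -100 -62 -100 0.25 0.7; -150 -93 -100 0.4 0.7; -200 -124 -100 0.55 0.7"

```text
t: 0.72
tool_pos: [0.3319, 0.482, 0.5035]
tcp_rot: [0.392, 0.92, -0.001, 0.0]
contact_force: [0.8, 0.1, 0.4]
finger_gap: 0.698
```

```bash
python3 -c "
from h import *
go([.531,.273,.28],34.3)"
```

```text
t 0.72 tcp [0.3319 0.482  0.5035] grasp [0.3318 0.4817 0.3565] F [0.8 0.1 0.4] gap 0.698
axes x,y,z
 [[-0.692  0.722 -0.001]
 [ 0.722  0.692 -0.002]
 [-0.    -0.002 -1.   ]] j [ 9.260e-01  5.000e-02  1.670e+00 -1.000e-03  1.424e+00  1.610e-01]
shift [-288.4   -0.5   76.9] roll 0.166 j6 now 0.16
```

>>> carry_out:
  moves: "-60 0 0 0.1 0.7; -120 0 0 0.166 0.7; -180 0 0 0.166 0.7; -240 0 20 0.166 0.7; -288 0 60 0.166 0.7"

```text
t: 1.35
tool_pos: [0.5327, 0.2727, 0.4457]
tcp_rot: [0.468, 0.884, 0.001, 0.002]
contact_force: [0.7, 1.2, -0.5]
finger_gap: 0.701
```

>>> carry_out:
  moves: "0 0 0 0 0.7; 0 0 0 0 0.7; 0 0 0 0 0.7; 0 0 0 0 0.7; 0 0 0 0 0.7"

```text
t: 1.98
tool_pos: [0.5322, 0.2735, 0.4466]
tcp_rot: [0.467, 0.884, 0.001, 0.002]
contact_force: [0.3, -0.7, 0.1]
finger_gap: 0.699
```

```bash
python3 -c "
from h import *
go([.531,.273,.201],34.3)
snap('side','s1',(170,30,340,190),4.5); snap('top','t1',(140,130,300,250),5,1.6)"
```

```text
t 1.98 tcp [0.5322 0.2735 0.4466] grasp [0.533  0.2736 0.2996] F [ 0.3 -0.7  0.1] gap 0.699
axes x,y,z
 [[-0.564  0.826 -0.003]
 [ 0.826  0.564  0.004]
 [ 0.005  0.    -1.   ]] j [ 0.434  0.095  1.724 -0.002  1.317 -0.165]
shift [ 0.9 -2.4 98.6] roll 0.0 j6 now -0.16
```

View pics/s1.png

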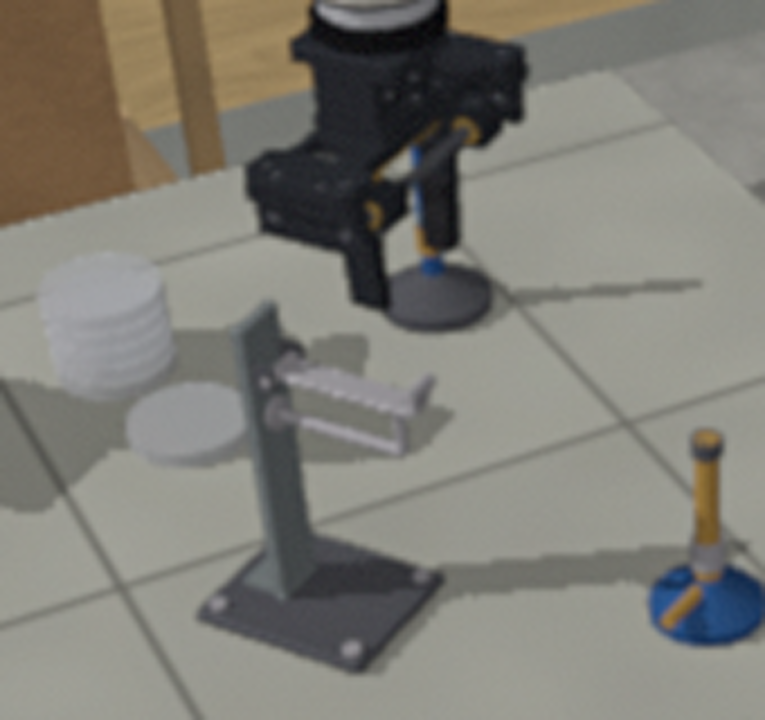

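View pics/t1.png

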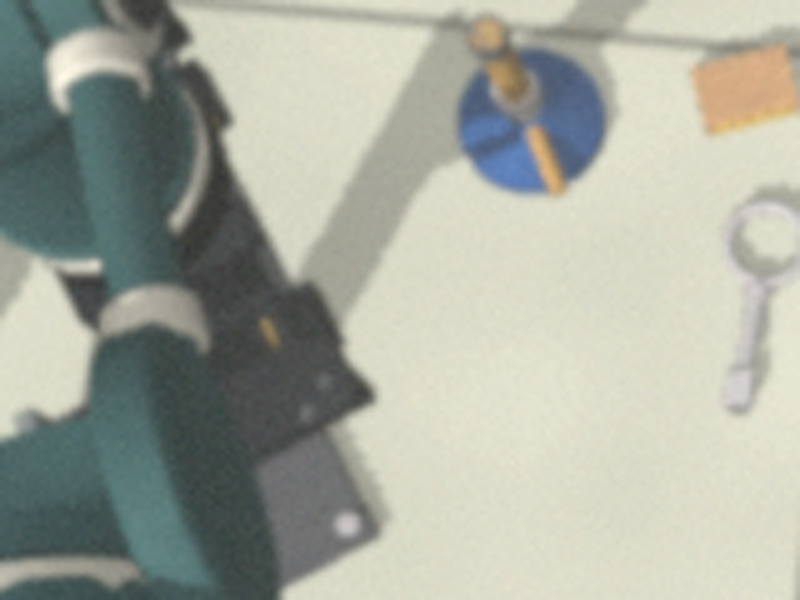

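```bash
python3 -c "
from h import *
s,q,g=st()
y=q.apply([0,1,0]);t=g+q.apply([0,0,.019])
for sg in(1,-1):
  for e in (0.031,.0485): print(sg,e,((proj('side',t+sg*y*e)-[170,30])*4.5).round(1))
"
```

```text
t 2.08 tcp [0.5323 0.2732 0.4462] grasp [0.533  0.2732 0.2992] F [-0.3 -0.1 -0. ] gap 0.704
axes x,y,z
 [[-0.563  0.826 -0.003]
 [ 0.826  0.563  0.004]
 [ 0.005  0.    -1.   ]] j [ 0.433  0.095  1.725 -0.002  1.317 -0.165]
1 0.031 [438.3 245.9]
1 0.0485 [453.8 231.8]
-1 0.031 [381.3 297.7]
-1 0.0485 [364.5 313. ]
```

>>> carry_out:
  moves: "0 -2 40 0 0.7; 2 -3 75 0 0.7; 2 -3 90 0 0.7; 2 -3 99 0 0.7; 2 -3 99 0 0.7"
  newtons: 8

```text
t: 2.7
tool_pos: [0.5295, 0.2733, 0.3475]
tcp_rot: [0.467, 0.884, 0.001, 0.002]
contact_force: [-0.2, -0.0, 0.6]
finger_gap: 0.701
```

```bash
python3 -c "
from h import *
go([.531,.273,.201],34.3)
snap('side','s2',(200,60,300,160),6)"
```

```text
t 2.7 tcp [0.5295 0.2733 0.3475] grasp [0.5302 0.2733 0.2005] F [-0.2 -0.   0.6] gap 0.701
axes x,y,z
 [[-0.563  0.826 -0.003]
 [ 0.826  0.563  0.004]
 [ 0.005  0.    -1.   ]] j [ 0.435  0.156  1.841 -0.002  1.139 -0.162]
shift [-0.7  0.5 -0.5] roll -0.0 j6 now -0.16
```

View pics/s2.png

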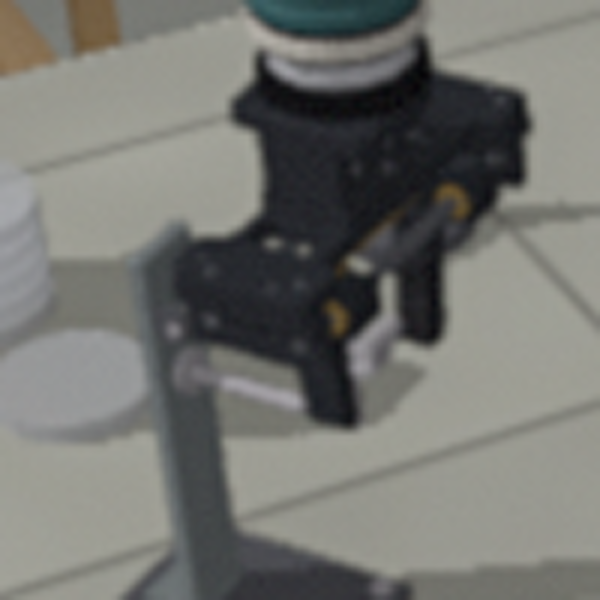

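>>> carry_out:
  moves: "0 0 0 0 0.4; 0 0 0 0 0.27; 0 0 0 0 0.2; 0 0 0 0 0.2; 0 0 0 0 0.2"
  newtons: 6

```text
t: 3.38
tool_pos: [0.5316, 0.2748, 0.3501]
tcp_rot: [0.467, 0.884, 0.006, 0.005]
contact_force: [6.8, 5.6, -0.5]
finger_gap: 0.293
```

```bash
python3 -c "
from h import *
go([.531,.273,.201],34.3)
snap('side','s3',(200,60,300,160),6)"
```

```text
t 3.38 tcp [0.5316 0.2748 0.3501] grasp [0.5337 0.2757 0.2032] F [ 6.8  5.6 -0.5] gap 0.293
axes x,y,z
 [[-0.563  0.826 -0.003]
 [ 0.826  0.563  0.015]
 [ 0.014  0.006 -1.   ]] j [ 4.360e-01  1.560e-01  1.837e+00 -1.000e-03  1.134e+00 -1.620e-01]
shift [-0.7 -3.7  2.1] roll -0.001 j6 now -0.16
```

View pics/s3.png

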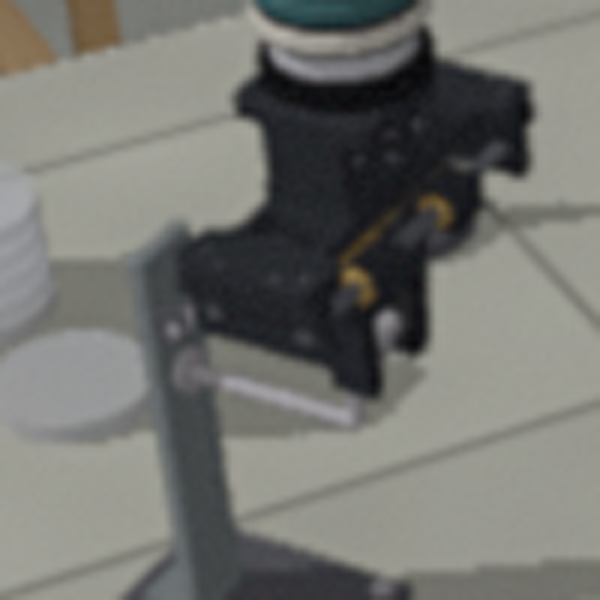

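>>> carry_out:
  moves: "0 0 0 0 0.2; 0 1 0 0 0.2; 0 1 0 0 0.2; 0 1 0 0 0.2; 0 1 0 0 0.2"
  newtons: 6

```text
t: 4.05
tool_pos: [0.5322, 0.2751, 0.3497]
tcp_rot: [0.467, 0.884, 0.005, 0.004]
contact_force: [-1.7, -1.4, -0.6]
finger_gap: 0.292
```

```bash
python3 -c "
from h import *
go([.531,.273,.201],34.3)"
```

```text
t 4.05 tcp [0.5322 0.2751 0.3497] grasp [0.534  0.2759 0.2027] F [-1.7 -1.4 -0.6] gap 0.292
axes x,y,z
 [[-0.563  0.827 -0.003]
 [ 0.826  0.563  0.013]
 [ 0.013  0.005 -1.   ]] j [ 4.360e-01  1.580e-01  1.836e+00 -1.000e-03  1.135e+00 -1.620e-01]
shift [-0.7 -4.1  1.7] roll -0.001 j6 now -0.16
```

>>> carry_out:
  moves: "5 0 -20 0 0.2; 13 0 -38 0 0.2; 25 0 -54 0 0.2; 40 0 -67 0 0.2; 58 0 -78 0 0.2"
  newtons: 6

```text
t: 4.68
tool_pos: [0.4981, 0.3239, 0.429]
tcp_rot: [0.467, 0.884, 0.006, 0.005]
contact_force: [4.3, 4.3, -5.7]
finger_gap: 0.291
```

```bash
python3 -c "
from h import *
go([.524-.564*-.017,.2906+.826*-.017,.201],34.3)
snap('side','s4',(180,30,300,150),5)"
```

```text
t 4.67 tcp [0.4981 0.3239 0.429 ] grasp [0.5003 0.3249 0.282 ] F [ 4.3  4.3 -5.7] gap 0.291
axes x,y,z
 [[-0.563  0.826 -0.003]
 [ 0.826  0.563  0.016]
 [ 0.015  0.007 -1.   ]] j [ 0.535  0.092  1.759 -0.002  1.274 -0.062]
shift [-58.5  -1.   81.2] roll -0.001 j6 now -0.06
```

View pics/s4.png

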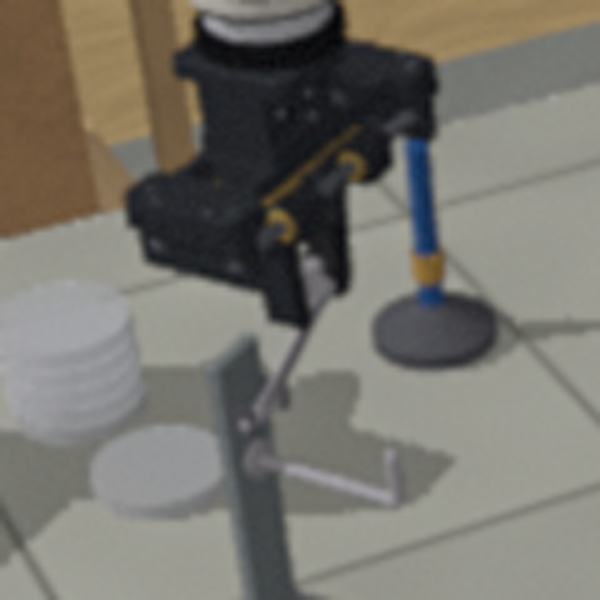

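>>> carry_out:
  moves: "19 0 -7 0 0.2; 39 0 -9 0 0.2; 59 0 -8 0 0.2; 74 0 -4 0 0.2; 82 0 -1 0 0.2"
  newtons: 6

```text
t: 5.35
tool_pos: [0.4503, 0.3941, 0.4301]
tcp_rot: [0.467, 0.884, 0.007, 0.005]
contact_force: [7.9, -4.5, 2.1]
finger_gap: 0.291
```

>>> carry_out:
  moves: "0 0 0 0 0.45; 0 0 0 0 0.6; 0 0 0 0 0.7; 0 0 -30 0 0.7; 0 0 -60 0 0.7"

```text
t: 5.98
tool_pos: [0.4493, 0.3933, 0.4906]
tcp_rot: [0.467, 0.884, 0.006, 0.005]
contact_force: [1.1, 0.3, 0.5]
finger_gap: 0.704
```

```bash
python3 -c "
from h import *
go([.475,-.0044,.1],84)
snap('side','s5',(180,20,300,140),5)"
```

```text
t 5.97 tcp [0.4493 0.3933 0.4906] grasp [0.4513 0.3942 0.3436] F [1.1 0.3 0.5] gap 0.704
axes x,y,z
 [[-0.564  0.826 -0.002]
 [ 0.825  0.564  0.015]
 [ 0.014  0.006 -1.   ]] j [ 0.678  0.071  1.671 -0.004  1.385  0.079]
shift [-341.9 -208.9  241.4] roll -0.866 j6 now 0.08
```

View pics/s5.png

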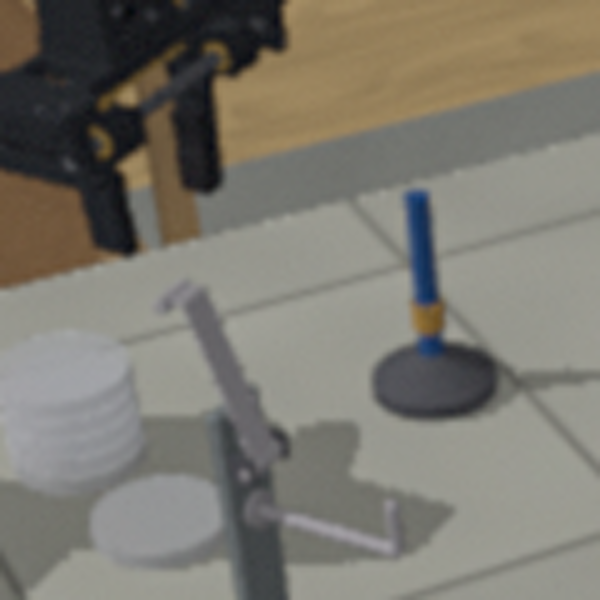

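```bash
sed -i 's/r=np.radians((a-yang+90)%180-90)/r=np.radians((a-yang+180)%360-180)/' h.py; python3 -c "
from h import *
c=plane('side',(259,129.2),.15);t=plane('side',(257.8,120),.184);print(c,t)
go([.475,-.0044,.12],-95.8)"
```

```text
[0.52161946 0.29135258 0.15      ] [0.51964748 0.28703073 0.184     ]
t 6.03 tcp [0.4499 0.3937 0.4961] grasp [0.4528 0.3954 0.3492] F [ 1.5 -0.   2.9] gap 0.701
axes x,y,z
 [[-0.564  0.826 -0.002]
 [ 0.825  0.564  0.023]
 [ 0.02   0.011 -1.   ]] j [ 0.678  0.068  1.664 -0.004  1.387  0.079]
shift [-342.2 -212.4  225. ] roll 2.272 j6 now 0.08
```

>>> carry_out:
  moves: "-40 -24 0 0.18 0.7; -85 -52 0 0.36 0.7; -130 -80 0 0.54 0.7; -175 -108 0 0.72 0.7; -220 -135 0 0.9 0.7"

```text
t: 6.65
tool_pos: [0.4622, 0.1342, 0.4932]
tcp_rot: [0.807, 0.591, 0.012, 0.001]
contact_force: [0.3, 0.3, -1.2]
finger_gap: 0.699
```

```bash
python3 -c "
from h import *
go([.475,-.0044,.12],-95.8)"
```

```text
t 6.65 tcp [0.4622 0.1342 0.4932] grasp [0.4651 0.1359 0.3462] F [ 0.3  0.3 -1.2] gap 0.699
axes x,y,z
 [[ 0.302  0.953  0.017]
 [ 0.953 -0.302  0.016]
 [ 0.02   0.011 -1.   ]] j [ 0.228 -0.162  1.889  0.007  1.392  0.534]
shift [-134.6   48.2  224.7] roll 1.365 j6 now 0.53
```

>>> carry_out:
  moves: "-30 10 0 0.18 0.7; -60 21 40 0.36 0.7; -90 32 80 0.54 0.7; -120 43 120 0.72 0.7; -135 48 120 0.9 0.7"

```text
t: 7.28
tool_pos: [0.4676, -0.0091, 0.3672]
tcp_rot: [0.984, 0.177, 0.007, -0.005]
contact_force: [-0.1, -0.2, 0.2]
finger_gap: 0.701
```

```bash
python3 -c "
from h import *
go([.475,-.0044,.12],-95.8)"
```

```text
t 7.28 tcp [ 0.4676 -0.0091  0.3672] grasp [ 0.4694 -0.0073  0.2202] F [-0.1 -0.2  0.2] gap 0.701
axes x,y,z
 [[ 0.937  0.349  0.016]
 [ 0.349 -0.937 -0.007]
 [ 0.012  0.012 -1.   ]] j [-0.077 -0.112  2.078  0.014  1.164  1.132]
shift [ 4.700e+00 -1.000e-01  1.003e+02] roll 0.458 j6 now 1.13
```

>>> carry_out:
  moves: "2 0 30 0.18 0.7; 4 0 60 0.36 0.7; 5 0 85 0.458 0.7; 5 0 100 0.458 0.7; 5 0 100 0.458 0.7"

```text
t: 7.9
tool_pos: [0.4729, -0.0062, 0.2662]
tcp_rot: [0.999, -0.05, 0.005, -0.006]
contact_force: [-0.3, -0.3, -0.5]
finger_gap: 0.701
```

```bash
python3 -c "
from h import *
go([.475,-.0044,.008],-95.8)
snap('side','s6',(220,140,400,300),4); snap('top','t6',(240,130,430,280),4,1.6)"
```

```text
t 7.9 tcp [ 0.4729 -0.0062  0.2662] grasp [ 0.4743 -0.0044  0.1192] F [-0.3 -0.3 -0.5] gap 0.701
axes x,y,z
 [[ 0.995 -0.1    0.008]
 [-0.1   -0.995 -0.013]
 [ 0.01   0.012 -1.   ]] j [-0.07   0.011  2.165  0.016  0.957  1.592]
shift [ -0.2   1.4 111.2] roll 0.001 j6 now 1.59
```

View pics/s6.png

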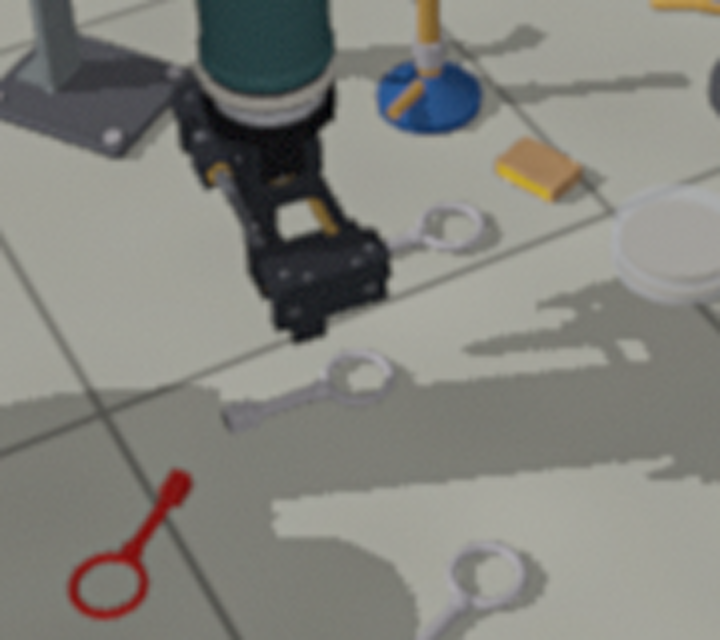

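View pics/t6.png

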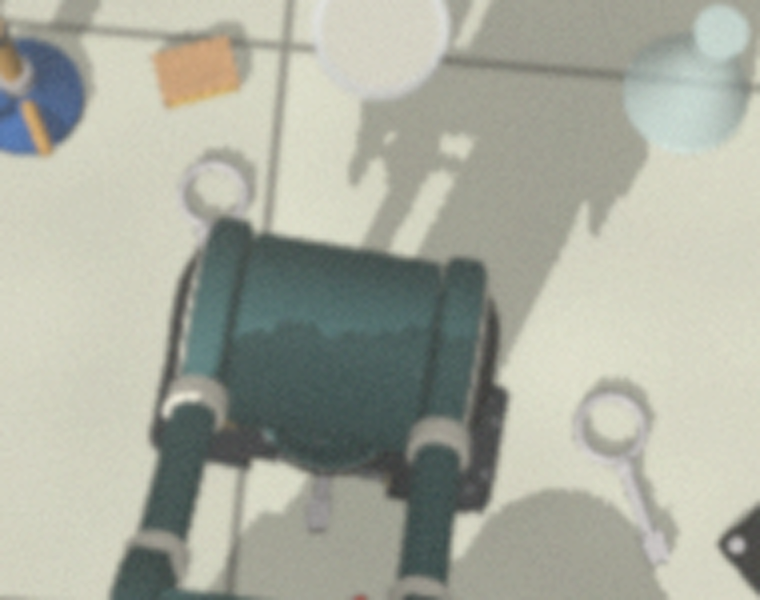

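>>> carry_out:
  moves: "0 1 40 0 0.7; 0 1 75 0 0.7; 0 1 92 0 0.6; 0 1 98 0 0.5; 0 1 98 0 0.4"

```text
t: 8.62
tool_pos: [0.4758, -0.0061, 0.1707]
tcp_rot: [0.999, -0.05, 0.007, -0.006]
contact_force: [1.1, -0.0, -0.4]
finger_gap: 0.413
```

>>> carry_out:
  moves: "0 0 0 0 0.2; 0 0 0 0 0.1; 0 0 0 0 0.05; 0 0 0 0 0.05; 0 0 0 0 0.05"
  newtons: 20

```text
t: 9.25
tool_pos: [0.4762, -0.0061, 0.1713]
tcp_rot: [0.999, -0.05, 0.008, -0.006]
contact_force: [-0.9, 0.4, 5.8]
finger_gap: 0.105
```

```bash
python3 -c "
from h import *
st()"
```

```text
t 9.25 tcp [ 0.4762 -0.0061  0.1713] grasp [ 0.4785 -0.0044  0.0243] F [-0.9  0.4  5.8] gap 0.105
axes x,y,z
 [[ 0.995 -0.1    0.014]
 [-0.1   -0.995 -0.013]
 [ 0.016  0.012 -1.   ]] j [-0.07   0.164  2.217  0.019  0.745  1.588]
```

>>> carry_out:
  moves: "0 0 -20 0 0.05; 0 0 -60 0 0.05; 0 0 -110 0 0.05; 0 0 -150 0 0.05; 0 0 -150 0 0.05"
  newtons: 30

```text
t: 9.88
tool_pos: [0.4752, -0.008, 0.3246]
tcp_rot: [0.999, -0.05, 0.011, -0.006]
contact_force: [0.1, -0.1, -1.6]
finger_gap: 0.099
```

```bash
python3 -c "
from h import *
s,q,g=st()
b=g+q.apply([.043,0,.0135]);print(b,(proj('side',b)-[220,100])*4,(proj('top',b)-[240,100])*4)
snap('side','s7',(220,100,400,250),4); snap('top','t7',(240,100,430,250),4,1.6)
go([.5444,.2597,.26],34.3)"
```

```text
t 9.88 tcp [ 0.4752 -0.008   0.3246] grasp [ 0.4785 -0.0063  0.1776] F [ 0.1 -0.1 -1.6] gap 0.099
axes x,y,z
 [[ 0.995 -0.1    0.022]
 [-0.1   -0.995 -0.013]
 [ 0.023  0.011 -1.   ]] j [-0.074 -0.059  2.113  0.015  1.066  1.59 ]
[ 0.5216163  -0.01049804  0.16504485] [357.60137131 354.70099399] [343.43694136 463.68065903]
t 9.97 tcp [ 0.4734 -0.0078  0.3205] grasp [ 0.4756 -0.0061  0.1735] F [ 0.2  0.4 -1.2] gap 0.103
axes x,y,z
 [[ 0.995 -0.1    0.014]
 [-0.1   -0.995 -0.013]
 [ 0.015  0.012 -1.   ]] j [-0.074 -0.056  2.117  0.015  1.066  1.59 ]
shift [  43.  -272.5  -82.3] roll -2.27 j6 now 1.59
```

View pics/s7.png

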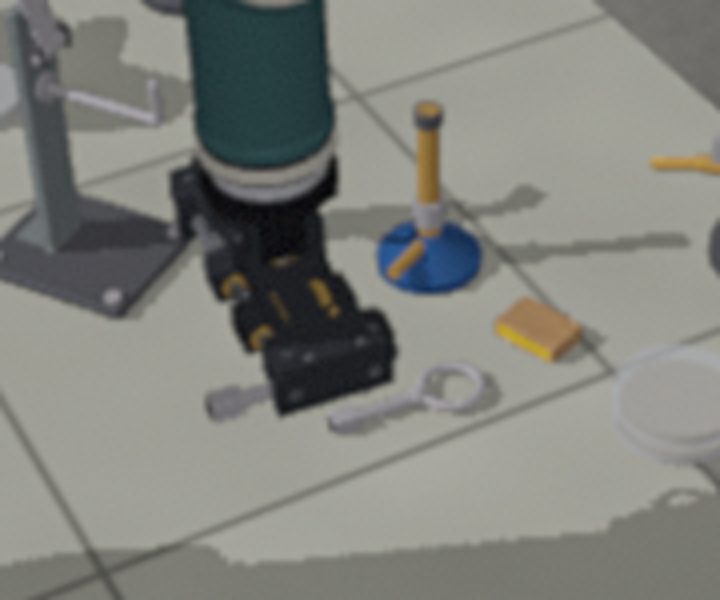

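View pics/t7.png

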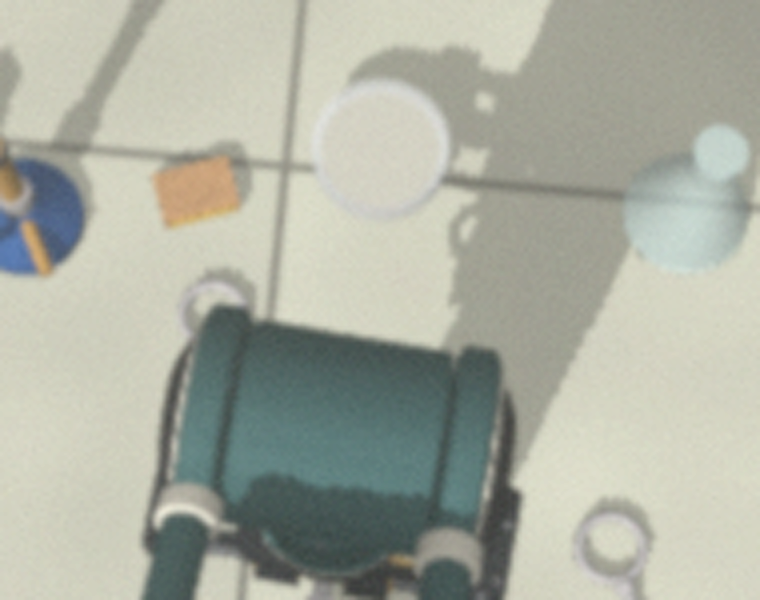

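>>> carry_out:
  moves: "5 -15 -40 -0.18 0.05; 8 -50 -80 -0.36 0.05; 15 -90 -100 -0.54 0.05; 20 -130 -100 -0.72 0.05; 24 -150 -100 -0.9 0.05"

```text
t: 10.6
tool_pos: [0.5105, 0.1395, 0.4199]
tcp_rot: [0.92, 0.393, 0.007, -0.003]
contact_force: [-0.3, -0.5, -1.6]
finger_gap: 0.102
```

```bash
python3 -c "
from h import *
go([.5544,.2451,.26],34.3)"
```

```text
t 10.6 tcp [0.5105 0.1395 0.4199] grasp [0.512  0.1412 0.2729] F [-0.3 -0.5 -1.6] gap 0.102
axes x,y,z
 [[ 0.692  0.722  0.015]
 [ 0.722 -0.692 -0.   ]
 [ 0.01   0.011 -1.   ]] j [ 0.217 -0.027  1.899  0.009  1.257  0.978]
shift [104.2 -41.3  14.5] roll -1.362 j6 now 0.98
```

>>> carry_out:
  moves: "10 -4 0 -0.18 0.05; 25 -10 0 -0.36 0.05; 40 -16 0 -0.54 0.05; 60 -24 0 -0.72 0.05; 75 -30 0 -0.9 0.05"

```text
t: 11.22
tool_pos: [0.5404, 0.215, 0.4173]
tcp_rot: [0.655, 0.756, 0.005, -0.001]
contact_force: [1.3, 0.4, -0.7]
finger_gap: 0.097
```

```bash
python3 -c "
from h import *
go([.5544,.2451,.26],34.3)"
```

```text
t 11.22 tcp [0.5404 0.215  0.4173] grasp [0.5411 0.2163 0.2703] F [ 1.3  0.4 -0.7] gap 0.097
axes x,y,z
 [[-0.142  0.99   0.008]
 [ 0.99   0.142  0.006]
 [ 0.005  0.009 -1.   ]] j [0.334 0.078 1.797 0.008 1.259 0.189]
shift [26.5 17.2 10.6] roll -0.456 j6 now 0.19
```

>>> carry_out:
  moves: "10 6 0 -0.16 0.05; 20 12 0 -0.32 0.05; 26 17 5 -0.456 0.05; 26 17 10 -0.456 0.05; 26 17 10 -0.456 0.05"

```text
t: 11.85
tool_pos: [0.5529, 0.2428, 0.4048]
tcp_rot: [0.468, 0.884, 0.003, -0.002]
contact_force: [0.7, 0.1, -1.1]
finger_gap: 0.098
```

```bash
python3 -c "
from h import *
snap('side','s8',(200,40,320,160),5)
go([.5444,.2597,.168],34.3)"
```

```text
t 11.9 tcp [0.5531 0.2428 0.4058] grasp [0.5534 0.244  0.2588] F [-0.3  0.3 -0.8] gap 0.103
axes x,y,z
 [[-0.562  0.827  0.006]
 [ 0.827  0.562  0.006]
 [ 0.002  0.008 -1.   ]] j [ 0.37   0.129  1.762  0.007  1.246 -0.228]
shift [17.5  0.8 90.9] roll -0.002 j6 now -0.23
```

View pics/s8.png

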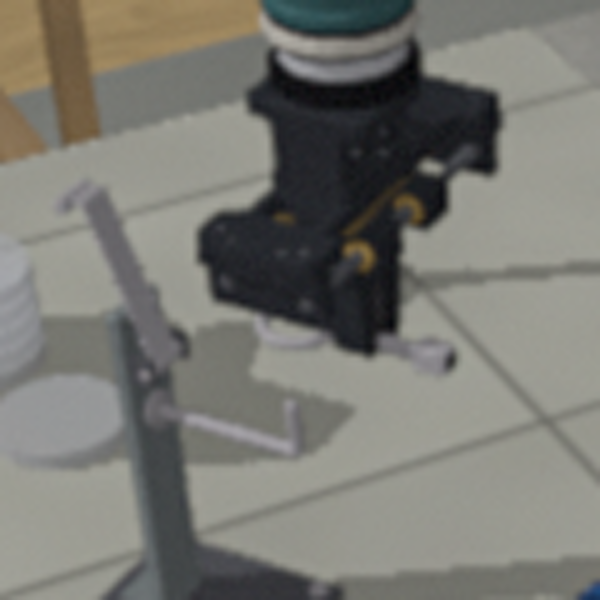

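```bash
python3 -c "
from h import *
s,q,g=st()
f=lambda p:((proj('side',p)-[200,40]+.4)*5).round(0)
for L in(.040,.042,.045):
  b=g+q.apply([L,0,.0135]);print(L,b.round(4),f(b),'far',f(b+q.apply([.0245,0,0])),'-y side',f(b+q.apply([0,-.0245,0])),'socket',f(b-q.apply([.091,0,0])))
print(plane('side',(291/5+199.6,402/5+39.6),.184),plane('side',(296/5+199.6,450/5+39.6),.15))
print(f([.523,.2911,.184]),f([.523,.2911,.15]))
a=np.linspace(0,6.28,60);im=cv2.imread('pics/s8.png')
b=g+q.apply([.042,0,.0135])
for r in(.0245,):
  for t in a: cv2.circle(im,tuple(f(b+q.apply([r*np.cos(t),r*np.sin(t),0])).astype(int).tolist()),1,(0,0,255),-1)
cv2.imwrite('pics/s8o.png',im)
"
```

```text
t 11.9 tcp [0.5531 0.2428 0.4058] grasp [0.5534 0.244  0.2588] F [-0.3  0.3 -0.8] gap 0.103
axes x,y,z
 [[-0.562  0.827  0.006]
 [ 0.827  0.562  0.006]
 [ 0.002  0.008 -1.   ]] j [ 0.37   0.129  1.762  0.007  1.246 -0.228]
0.04 [0.531  0.2772 0.2455] [307. 308.] far [268. 297.] -y side [282. 332.] socket [457. 351.]
0.042 [0.5298 0.2789 0.2455] [304. 307.] far [265. 296.] -y side [279. 331.] socket [453. 351.]
0.045 [0.5281 0.2813 0.2455] [299. 306.] far [260. 295.] -y side [274. 329.] socket [448. 349.]
[0.51964748 0.28703073 0.184     ] [0.52037226 0.2898844  0.15      ]
[294. 397.] [299. 448.]
```

View pics/s8o.png

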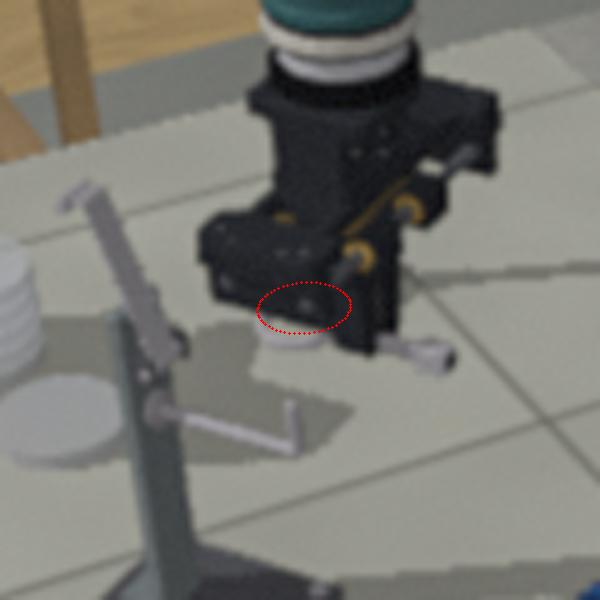

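```bash
cat > ov.py <<'E'
from h import *
def ov(src,out,box,f,L,dz,tilt,n='side'):
    s,q,g=st();im=cv2.imread(src)
    F=lambda p:tuple(((proj(n,p)-[box[0],box[1]]+.4)*f).round().astype(int).tolist())
    c,s_=np.cos(tilt),np.sin(tilt)
    P=lambda x,y:g+q.apply([x*c,y,dz+x*s_])
    for r in(.0245,.0175):
        for t in np.linspace(0,6.28,60): cv2.circle(im,F(P(L+r*np.cos(t),r*np.sin(t))),1,(0,0,255),-1)
    for x in np.linspace(L-.091,L-.0245,20): cv2.circle(im,F(P(x,0)),1,(0,255,0),-1)
    print("bow centre",P(L,0).round(4));cv2.imwrite(out,im)
E
python3 -c "
from ov import *
ov('pics/s8.png','pics/s8o.png',(200,40),5,.045,.0173,.12)"
```

```text
t 11.9 tcp [0.5531 0.2428 0.4058] grasp [0.5534 0.244  0.2588] F [-0.3  0.3 -0.8] gap 0.103
axes x,y,z
 [[-0.562  0.827  0.006]
 [ 0.827  0.562  0.006]
 [ 0.002  0.008 -1.   ]] j [ 0.37   0.129  1.762  0.007  1.246 -0.228]
bow centre [0.5283 0.2812 0.2363]
```

View pics/s8o.png

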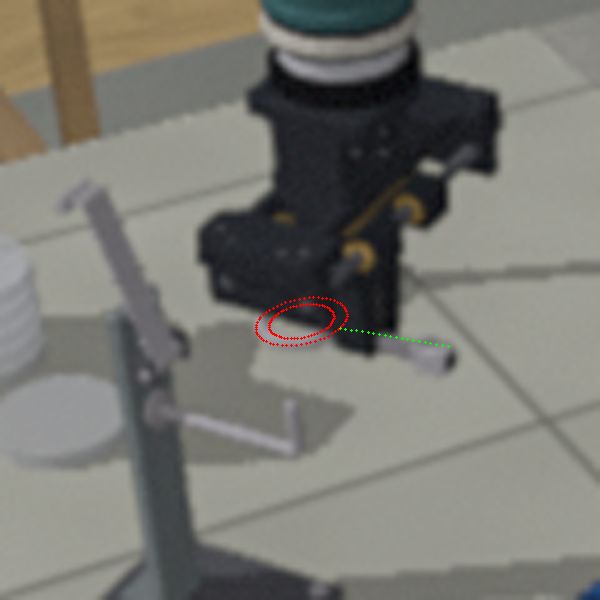

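>>> carry_out:
  moves: "7 1 10 0 0.05; 14 1 20 0 0.05; 14 1 30 0 0.05; 14 1 34 0 0.05; 14 1 34 0 0.05"

```text
t: 12.52
tool_pos: [0.5461, 0.2552, 0.3714]
tcp_rot: [0.468, 0.884, 0.004, -0.001]
contact_force: [0.5, 0.3, -0.3]
finger_gap: 0.098
```

```bash
python3 -c "
from ov import *
snap('side','s9',(210,70,310,160),6);snap('top','t9',(150,130,250,230),5,1.6)
ov('pics/s9.png','pics/s9o.png',(210,70),6,.045,.0193,.12)"
```

```text
t 12.62 tcp [0.5464 0.2552 0.3722] grasp [0.5468 0.2564 0.2252] F [ 0.3 -0.2 -0.6] gap 0.095
axes x,y,z
 [[-0.562  0.827  0.005]
 [ 0.827  0.562  0.007]
 [ 0.002  0.008 -1.   ]] j [ 0.394  0.15   1.802  0.007  1.185 -0.205]
bow centre [0.5217 0.2936 0.2007]
```

View pics/s9.png

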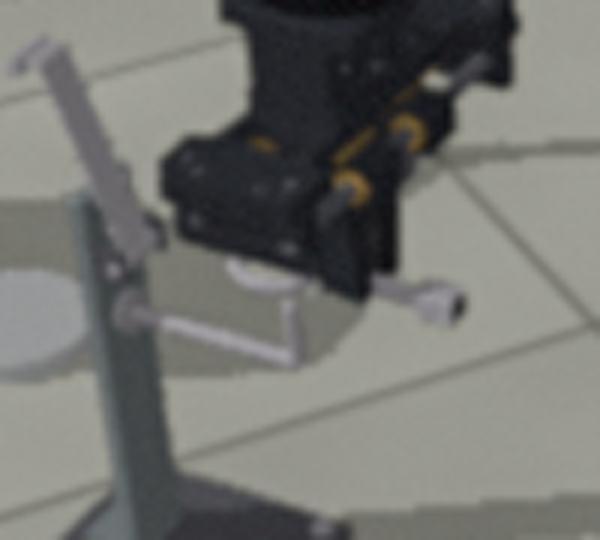

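View pics/s9o.png

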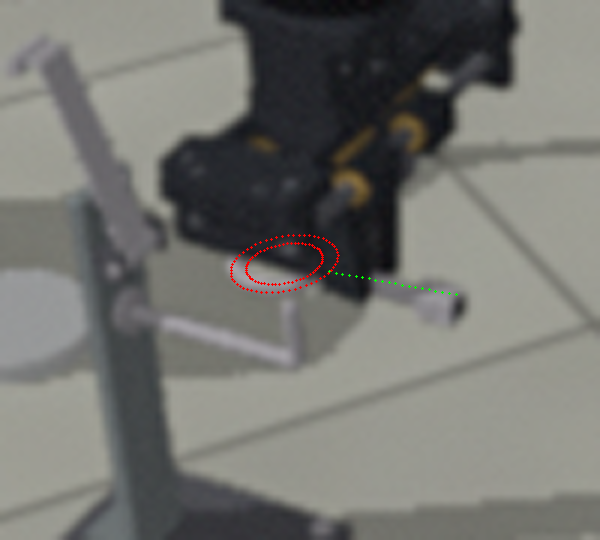

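>>> carry_out:
  moves: "0 -1 10 0 0.05; 0 -1 20 0 0.05; 0 -1 28 0 0.05; 0 -1 34 0 0.05; 0 -1 36 0 0.05"

```text
t: 13.25
tool_pos: [0.5455, 0.2549, 0.3354]
tcp_rot: [0.468, 0.884, 0.004, -0.001]
contact_force: [-0.5, -0.1, -1.5]
finger_gap: 0.1
```

```bash
python3 -c "
from ov import *
st()
snap('side','s10',(210,70,310,160),6)"
```

```text
t 13.25 tcp [0.5455 0.2549 0.3354] grasp [0.5457 0.256  0.1884] F [-0.5 -0.1 -1.5] gap 0.1
axes x,y,z
 [[-0.562  0.827  0.006]
 [ 0.827  0.562  0.006]
 [ 0.001  0.008 -1.   ]] j [ 0.394  0.178  1.839  0.007  1.119 -0.206]
```

View pics/s10.png

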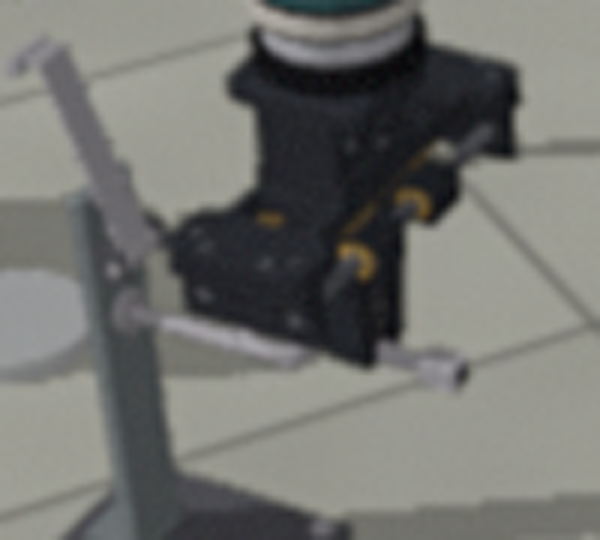

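>>> carry_out:
  moves: "0 0 3 0 0.05; 0 0 4 0 0.05; 0 0 4 0 0.15; 0 0 4 0 0.4; 0 0 4 0 0.7"

```text
t: 13.92
tool_pos: [0.5457, 0.255, 0.3318]
tcp_rot: [0.468, 0.884, 0.004, -0.001]
contact_force: [0.3, -0.4, -0.4]
finger_gap: 0.357
```

>>> carry_out:
  moves: "0 0 0 0 0.7; 0 0 0 0 0.7; -15 0 -20 0 0.7; -50 0 -60 0 0.7; -100 0 -90 0 0.7"

```text
t: 14.55
tool_pos: [0.6024, 0.1708, 0.4248]
tcp_rot: [0.467, 0.884, 0.005, 0.0]
contact_force: [0.4, 0.2, 0.5]
finger_gap: 0.702
```

```bash
python3 -c "
from ov import *
st()
snap('side','s11',(190,70,310,190),5)"
```

```text
t 14.55 tcp [0.6024 0.1708 0.4248] grasp [0.6032 0.1721 0.2779] F [0.4 0.2 0.5] gap 0.702
axes x,y,z
 [[-0.563  0.826  0.004]
 [ 0.826  0.563  0.009]
 [ 0.005  0.009 -1.   ]] j [ 0.234  0.158  1.693  0.008  1.283 -0.366]
```

View pics/s11.png

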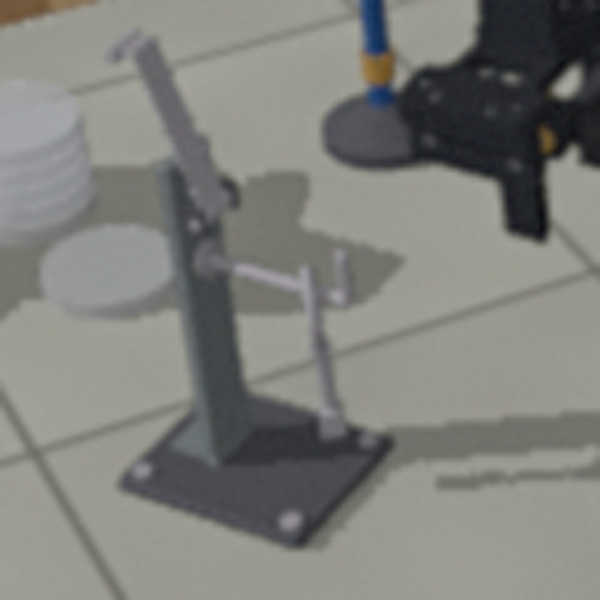

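```bash
python3 -c "
from ov import *
go([.4746,-.2009,.12],-65.4)"
```

```text
t 14.6 tcp [0.6063 0.166  0.4298] grasp [0.6085 0.1668 0.2828] F [ 4.4 -2.5  2.5] gap 0.699
axes x,y,z
 [[-0.56   0.828 -0.004]
 [ 0.828  0.56   0.016]
 [ 0.015  0.006 -1.   ]] j [ 0.227  0.157  1.685  0.002  1.283 -0.368]
shift [-229.  -319.5  158.6] roll 1.736 j6 now -0.37
```

>>> carry_out:
  moves: "-30 -40 0 0.17 0.7; -60 -85 0 0.35 0.7; -95 -130 0 0.53 0.7; -130 -175 0 0.71 0.7; -160 -220 0 0.89 0.7"

```text
t: 15.22
tool_pos: [0.513, -0.0922, 0.4285]
tcp_rot: [0.805, 0.593, 0.008, 0.003]
contact_force: [0.1, -0.0, 0.5]
finger_gap: 0.7
```

```bash
python3 -c "
from ov import *
go([.4746,-.2009,.12],-65.4)"
```

```text
t 15.22 tcp [ 0.513  -0.0922  0.4285] grasp [ 0.5156 -0.0915  0.2816] F [ 0.1 -0.   0.5] gap 0.7
axes x,y,z
 [[ 0.297  0.955  0.01 ]
 [ 0.955 -0.297  0.015]
 [ 0.018  0.005 -1.   ]] j [-0.229 -0.049  1.905  0.009  1.27   0.071]
shift [-118.2   -9.1  160.3] roll 0.839 j6 now 0.07
```

>>> carry_out:
  moves: "-40 -3 40 0.17 0.7; -80 -6 80 0.34 0.7; -118 -9 120 0.51 0.7; -118 -9 160 0.68 0.7; -118 -9 160 0.839 0.7"

```text
t: 15.85
tool_pos: [0.4703, -0.2021, 0.2646]
tcp_rot: [0.978, 0.21, 0.007, -0.002]
contact_force: [0.0, 0.1, 0.3]
finger_gap: 0.697
```

>>> carry_out:
  moves: "0 0 0 0 0.6; 0 0 0 0 0.5; 0 0 0 0 0.5; 0 0 0 0 0.5; 0 0 0 0 0.5"

```text
t: 16.48
tool_pos: [0.4704, -0.2021, 0.2649]
tcp_rot: [0.978, 0.21, 0.007, -0.002]
contact_force: [0.2, 0.1, 0.1]
finger_gap: 0.504
```

```bash
python3 -c "
from ov import *
go([.4746,-.2009,.12],-65.4)
snap('side','s12',(220,160,400,310),4); snap('top','t12',(270,130,460,280),4,1.6)"
```

```text
t 16.48 tcp [ 0.4704 -0.2021  0.2649] grasp [ 0.4722 -0.201   0.118 ] F [0.2 0.1 0.1] gap 0.504
axes x,y,z
 [[ 0.912  0.411  0.014]
 [ 0.411 -0.912 -0.001]
 [ 0.013  0.007 -1.   ]] j [-0.458  0.087  2.088  0.014  0.959  0.681]
shift [ 2.2  0.8 -2. ] roll -0.006 j6 now 0.68
```

View pics/s12.png

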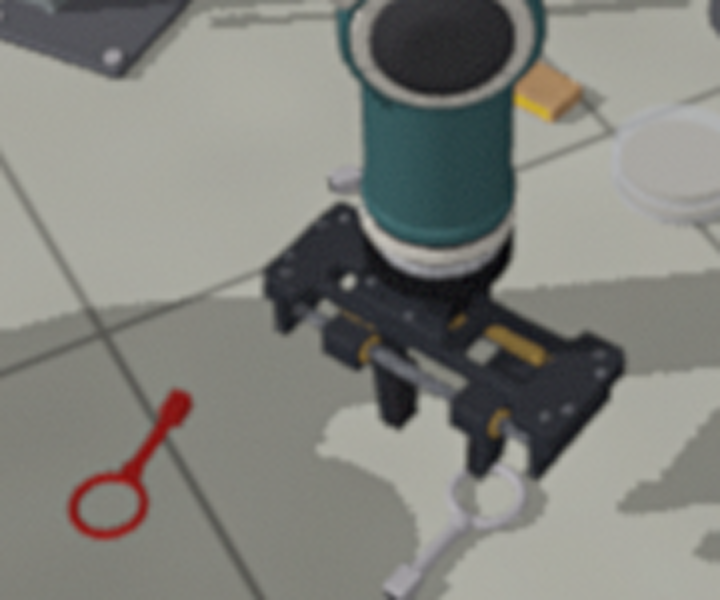

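View pics/t12.png

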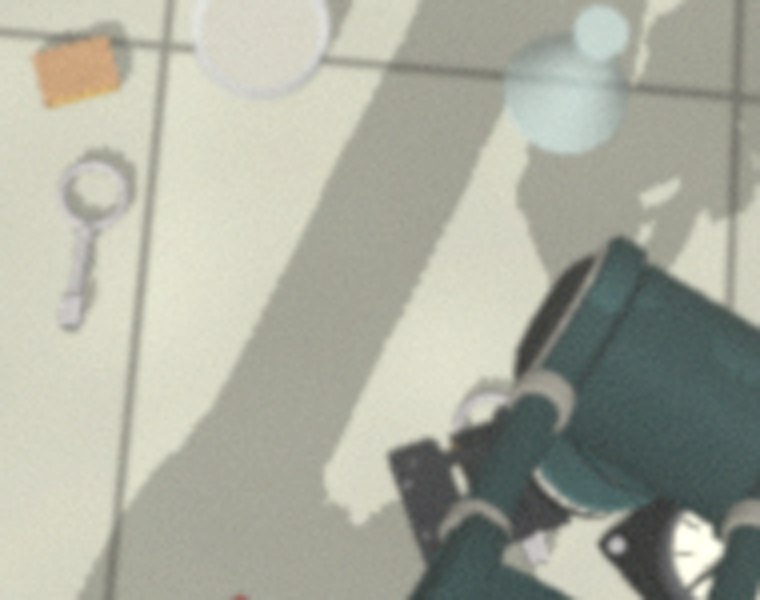

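>>> carry_out:
  moves: "2 1 40 0 0.5; 2 1 75 0 0.5; 2 1 92 0 0.5; 2 1 98 0 0.5; 2 1 99 0 0.5"

```text
t: 17.2
tool_pos: [0.4744, -0.2017, 0.1667]
tcp_rot: [0.978, 0.21, 0.007, -0.002]
contact_force: [-0.4, -0.1, 1.0]
finger_gap: 0.498
```

```bash
python3 -c "
from ov import *
go([.4746,-.2009,.0205],-65.4)"
```

```text
t 17.2 tcp [ 0.4744 -0.2017  0.1667] grasp [ 0.4763 -0.2007  0.0197] F [-0.4 -0.1  1. ] gap 0.498
axes x,y,z
 [[ 0.912  0.411  0.015]
 [ 0.411 -0.912 -0.001]
 [ 0.013  0.007 -1.   ]] j [-0.454  0.239  2.135  0.017  0.759  0.681]
shift [-1.6 -0.6 -0.9] roll -0.006 j6 now 0.68
```

>>> carry_out:
  moves: "-2 0 0 0 0.3; -2 0 0 0 0.15; -2 0 0 0 0.05; -2 0 0 0 0.05; -2 0 0 0 0.05"
  newtons: 30

```text
t: 17.82
tool_pos: [0.4726, -0.2026, 0.1669]
tcp_rot: [0.978, 0.21, 0.007, -0.002]
contact_force: [-1.4, -1.4, 2.4]
finger_gap: 0.1
```

>>> carry_out:
  moves: "0 0 -10 0 0.05; 0 0 -50 0 0.05; 0 0 -100 0 0.05; 0 0 -150 0 0.05; 0 0 -150 0 0.05"

```text
t: 18.45
tool_pos: [0.4724, -0.2044, 0.3224]
tcp_rot: [0.978, 0.21, 0.011, 0.002]
contact_force: [0.3, -0.4, -1.3]
finger_gap: 0.102
```

```bash
python3 -c "
from ov import *
snap('side','s13',(220,120,400,280),4)
go([.555,.244,.27],34.3)"
```

```text
t 18.5 tcp [ 0.4713 -0.2039  0.3195] grasp [ 0.474  -0.2033  0.1725] F [ 0.1 -0.1 -0.8] gap 0.098
axes x,y,z
 [[ 0.912  0.411  0.018]
 [ 0.411 -0.912  0.004]
 [ 0.018  0.004 -1.   ]] j [-0.461  0.025  2.041  0.013  1.062  0.68 ]
shift [ 259.3 -374.2  -94.2] roll -1.746 j6 now 0.68
```

View pics/s13.png

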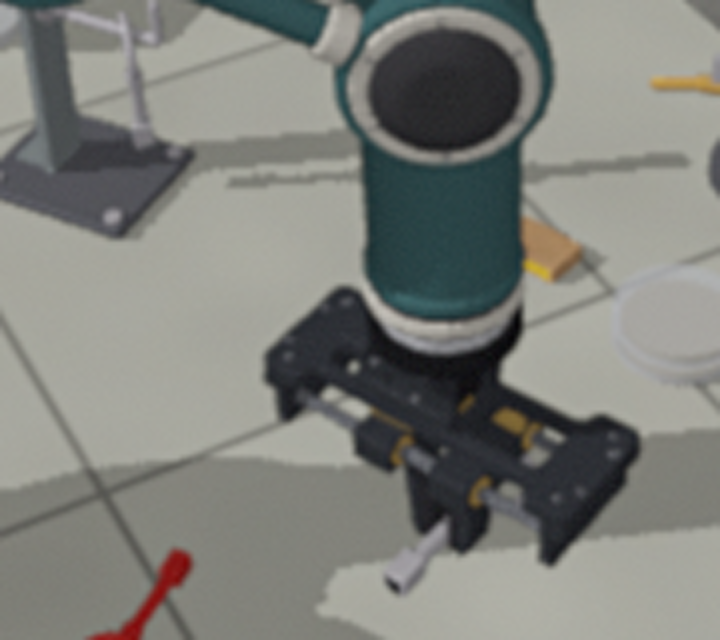

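>>> carry_out:
  moves: "15 -25 -50 -0.17 0.05; 45 -65 -94 -0.35 0.05; 75 -108 -94 -0.52 0.05; 105 -151 -94 -0.7 0.05; 135 -194 -94 -0.88 0.05"

```text
t: 19.12
tool_pos: [0.5124, 0.0297, 0.413]
tcp_rot: [0.793, 0.609, 0.007, 0.003]
contact_force: [0.5, -0.4, -1.3]
finger_gap: 0.099
```

```bash
python3 -c "
from ov import *
go([.555,.244,.27],34.3)"
```

```text
t 19.12 tcp [0.5124 0.0297 0.413 ] grasp [0.5145 0.0303 0.266 ] F [ 0.5 -0.4 -1.3] gap 0.099
axes x,y,z
 [[ 0.259  0.966  0.008]
 [ 0.966 -0.259  0.013]
 [ 0.015  0.004 -1.   ]] j [ 0.008 -0.055  1.939  0.004  1.243  0.269]
shift [216.9 -16.2  -2.6] roll -0.861 j6 now 0.27
```

>>> carry_out:
  moves: "45 -3 -3 -0.18 0.05; 95 -6 -3 -0.36 0.05; 145 -10 -3 -0.54 0.05; 190 -14 -3 -0.72 0.05; 217 -16 -3 -0.861 0.05"

```text
t: 19.75
tool_pos: [0.5525, 0.2454, 0.4143]
tcp_rot: [0.464, 0.886, 0.003, 0.004]
contact_force: [-0.1, -1.1, -0.8]
finger_gap: 0.099
```

>>> carry_out:
  moves: "0 0 0 0 0.05; 0 0 0 0 0.05; 0 0 0 0 0.05; 0 0 0 0 0.05; 0 0 0 0 0.05"

```text
t: 20.38
tool_pos: [0.5525, 0.2448, 0.4147]
tcp_rot: [0.465, 0.886, 0.004, 0.004]
contact_force: [-0.1, -1.4, -0.4]
finger_gap: 0.096
```

```bash
python3 -c "
from ov import *
snap('side','s14',(200,40,320,160),5)
ov('pics/s14.png','pics/s14o.png',(200,40),5,.041,.0127,0.0)
go([.555,.244,.27],34.3)"
```

```text
t 20.43 tcp [0.5525 0.2449 0.4147] grasp [0.5541 0.2453 0.2677] F [-0.1 -0.2 -1.9] gap 0.106
axes x,y,z
 [[-0.569  0.823 -0.004]
 [ 0.822  0.569  0.01 ]
 [ 0.011  0.003 -1.   ]] j [ 0.376  0.122  1.753 -0.002  1.256 -0.228]
bow centre [0.5309 0.2791 0.2548]
t 20.43 tcp [0.5525 0.2449 0.4147] grasp [0.5541 0.2453 0.2677] F [-0.1 -0.2 -1.9] gap 0.106
axes x,y,z
 [[-0.569  0.823 -0.004]
 [ 0.822  0.569  0.01 ]
 [ 0.011  0.003 -1.   ]] j [ 0.376  0.122  1.753 -0.002  1.256 -0.228]
shift [-1.6  0.  -2.3] roll 0.006 j6 now -0.23
```

View pics/s14o.png

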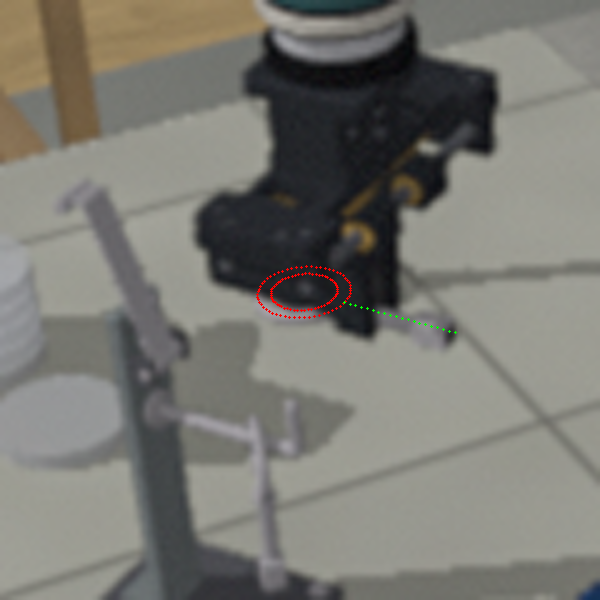

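>>> carry_out:
  moves: "8 -1 15 0 0.05; 8 -1 30 0 0.05; 8 -1 45 0 0.05; 8 -1 52 0 0.05; 8 -1 52 0 0.05"

```text
t: 21.05
tool_pos: [0.5475, 0.2509, 0.3614]
tcp_rot: [0.464, 0.886, 0.003, 0.003]
contact_force: [0.3, 0.3, -1.3]
finger_gap: 0.095
```

```bash
python3 -c "
from ov import *
snap('side','s15',(210,70,310,160),6)
ov('pics/s15.png','pics/s15o.png',(210,70),6,.041,.0147,0.03)
"
```

```text
t 21.1 tcp [0.5478 0.2511 0.3623] grasp [0.5492 0.2514 0.2153] F [-0.5  0.3 -2.2] gap 0.099
axes x,y,z
 [[-0.569  0.823 -0.004]
 [ 0.823  0.569  0.01 ]
 [ 0.01   0.002 -1.   ]] j [ 0.389  0.155  1.815 -0.002  1.162 -0.215]
bow centre [0.5261 0.2852 0.1992]
```

View pics/s15o.png

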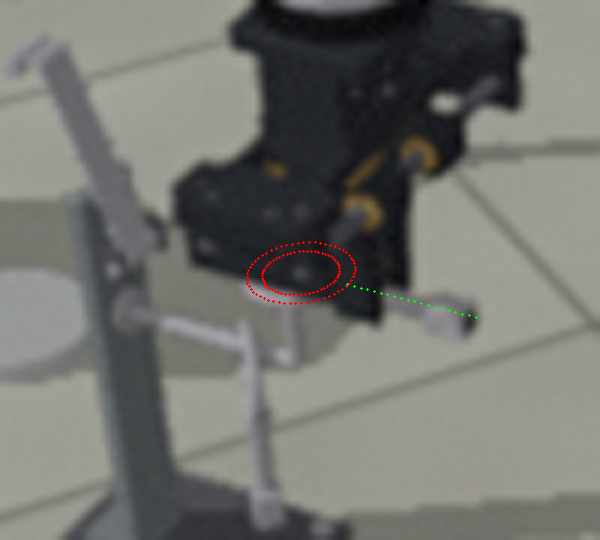

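>>> carry_out:
  moves: "-3 0 8 0 0.05; -3 0 16 0 0.05; -3 0 24 0 0.05; -3 0 30 0 0.05; -3 0 32 0 0.05"

```text
t: 21.72
tool_pos: [0.5496, 0.2486, 0.3295]
tcp_rot: [0.464, 0.886, 0.003, 0.004]
contact_force: [0.3, 0.2, -0.5]
finger_gap: 0.099
```

```bash
python3 -c "
from ov import *
snap('side','s16',(210,70,310,160),6)
st()
"
```

```text
t 21.77 tcp [0.5496 0.2486 0.3296] grasp [0.551  0.2489 0.1826] F [-1.1  0.4 -1.6] gap 0.103
axes x,y,z
 [[-0.569  0.823 -0.004]
 [ 0.822  0.569  0.009]
 [ 0.009  0.002 -1.   ]] j [ 0.384  0.184  1.844 -0.002  1.104 -0.22 ]
```

View pics/s16.png

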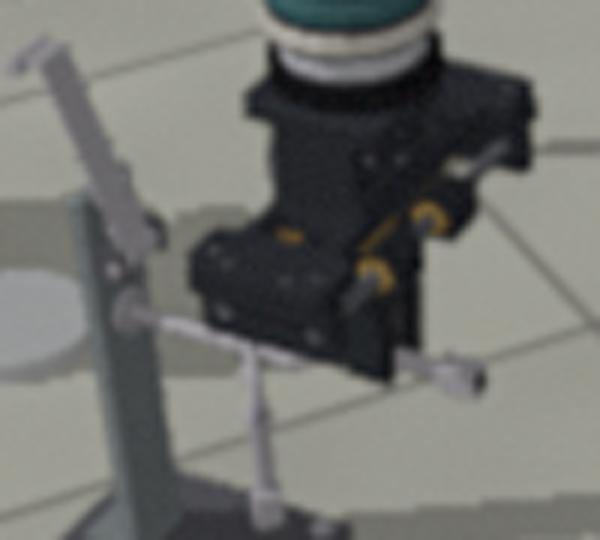

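>>> carry_out:
  moves: "3 0 0 0 0.05; 6 0 0 0 0.05; 9 0 0 0 0.05; 11 0 1 0 0.05; 11 0 2 0 0.05"

```text
t: 22.4
tool_pos: [0.5433, 0.2579, 0.3275]
tcp_rot: [0.464, 0.886, 0.003, 0.004]
contact_force: [0.2, 0.2, -1.6]
finger_gap: 0.103
```

```bash
python3 -c "
from ov import *
snap('side','s17',(210,70,310,160),6)
st()
"
```

```text
t 22.45 tcp [0.5433 0.2577 0.3273] grasp [0.5446 0.258  0.1803] F [-0.2 -0.  -1.8] gap 0.102
axes x,y,z
 [[-0.569  0.822 -0.004]
 [ 0.822  0.569  0.009]
 [ 0.009  0.002 -1.   ]] j [ 0.402  0.183  1.85  -0.002  1.1   -0.202]
```

View pics/s17.png

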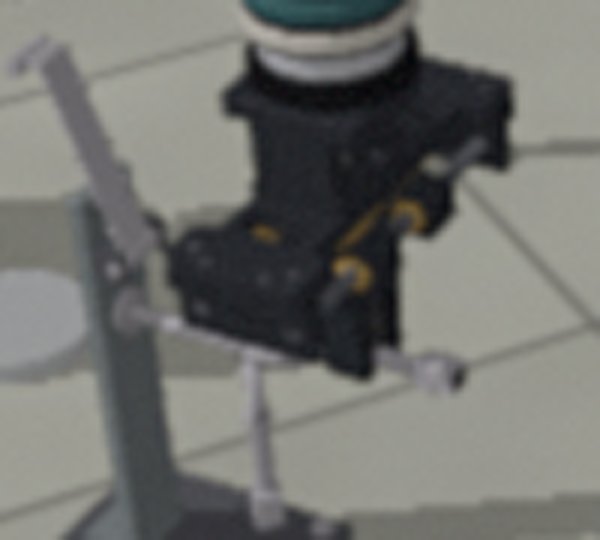

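>>> carry_out:
  moves: "-2 0 1 0 0.05; -2 0 2 0 0.05; -2 0 2 0 0.15; -2 0 2 0 0.4; -2 0 2 0 0.7"

```text
t: 23.08
tool_pos: [0.5445, 0.2561, 0.3256]
tcp_rot: [0.464, 0.886, 0.003, 0.004]
contact_force: [0.4, -0.2, 0.0]
finger_gap: 0.354
```

>>> carry_out:
  moves: "0 0 0 0 0.7; 0 0 0 0 0.7; -15 0 -20 0 0.7; -50 0 -60 0 0.7; -80 0 -90 0 0.7"

```text
t: 23.7
tool_pos: [0.5903, 0.1888, 0.4194]
tcp_rot: [0.464, 0.886, 0.004, 0.005]
contact_force: [0.6, -0.3, 0.2]
finger_gap: 0.7
```

>>> carry_out:
  moves: "0 0 0 0 0.7; 0 0 0 0 0.7; 0 0 0 0 0.7; 0 0 0 0 0.7; 0 0 0 0 0.7"

```text
t: 24.32
tool_pos: [0.5899, 0.1893, 0.4184]
tcp_rot: [0.464, 0.886, 0.004, 0.004]
contact_force: [0.7, -0.4, -0.2]
finger_gap: 0.702
```

```bash
python3 -c "
from ov import *
snap('side','s18',(190,70,310,190),5)
go([.603,.0898,.12],-95.8)"
```

```text
t 24.38 tcp [0.59   0.1892 0.4187] grasp [0.5917 0.1896 0.2717] F [-0.2 -0.8  0.8] gap 0.7
axes x,y,z
 [[-0.57   0.822 -0.005]
 [ 0.822  0.57   0.011]
 [ 0.012  0.002 -1.   ]] j [ 2.700e-01  1.480e-01  1.717e+00 -1.000e-03  1.265e+00 -3.350e-01]
shift [-87.7 -49.2 151.6] roll 2.278 j6 now -0.34
```

View pics/s18.png

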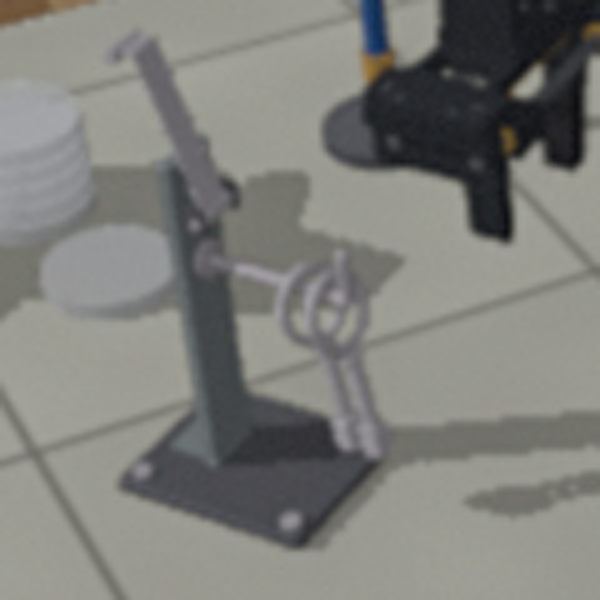

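```bash
python3 -c "
from ov import *
snap('side','s19',(190,70,310,190),5)
go([.5424,.2620,.157],34.3)"
```

```text
t 24.43 tcp [0.5901 0.1891 0.4189] grasp [0.5919 0.1895 0.2719] F [0.6 0.1 0.3] gap 0.7
axes x,y,z
 [[-0.569  0.822 -0.005]
 [ 0.822  0.569  0.011]
 [ 0.012  0.002 -1.   ]] j [ 2.700e-01  1.480e-01  1.716e+00 -1.000e-03  1.265e+00 -3.350e-01]
shift [ 88.3  -0.6 114.5] roll 0.007 j6 now -0.34
```

View pics/s19.png

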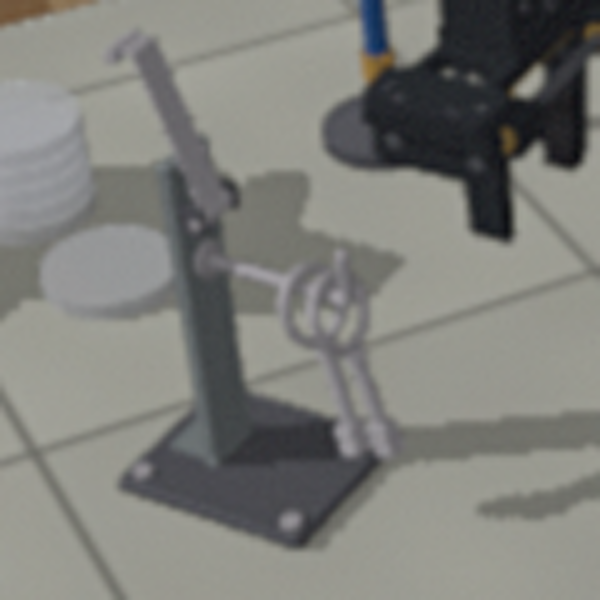

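>>> carry_out:
  moves: "20 0 20 0 0.35; 45 0 50 0 0.35; 70 0 85 0 0.35; 80 0 114 0 0.35; 80 0 114 0 0.35"

```text
t: 25.05
tool_pos: [0.543, 0.2558, 0.3001]
tcp_rot: [0.463, 0.886, 0.001, 0.002]
contact_force: [0.4, -0.0, 0.3]
finger_gap: 0.346
```

```bash
python3 -c "
from ov import *
snap('side','s20',(190,70,310,190),5)
go([.5085,.3115,.157],34.3)"
```

```text
t 25.1 tcp [0.5444 0.2557 0.3025] grasp [0.5456 0.2558 0.1555] F [ 0.4 -0.7  2. ] gap 0.352
axes x,y,z
 [[-0.571  0.821 -0.004]
 [ 0.821  0.571  0.007]
 [ 0.008  0.001 -1.   ]] j [ 0.398  0.207  1.871 -0.003  1.056 -0.208]
shift [66.9  1.3 -1.8] roll 0.009 j6 now -0.21
```

View pics/s20.png

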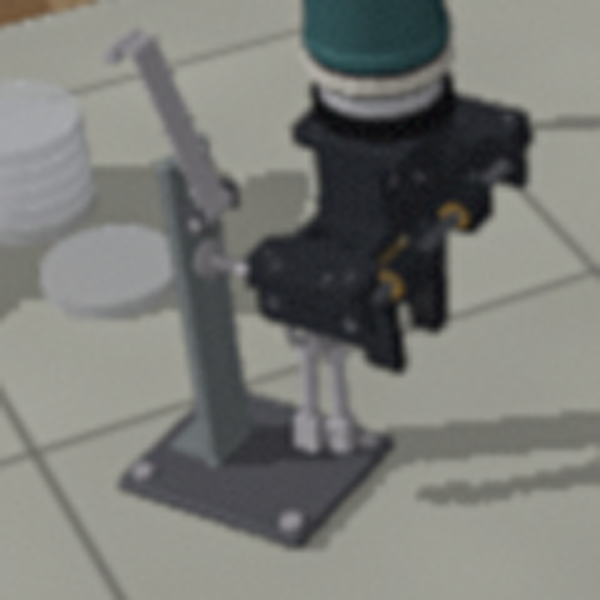

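Keys hang well; now I push them inwards slowly.

>>> carry_out:
  moves: "8 1 0 0 0.35; 16 1 0 0 0.35; 24 1 0 0 0.35; 32 1 0 0 0.35; 40 1 0 0 0.35"

```text
t: 25.72
tool_pos: [0.5221, 0.2896, 0.3026]
tcp_rot: [0.463, 0.886, 0.002, 0.004]
contact_force: [-0.2, 0.1, -0.9]
finger_gap: 0.346
```

>>> carry_out:
  moves: "6 0 0 0 0.35; 12 0 0 0 0.35; 18 0 0 0 0.35; 24 0 0 0 0.35; 24 0 0 0 0.35"

```text
t: 26.35
tool_pos: [0.5081, 0.3097, 0.3024]
tcp_rot: [0.463, 0.886, 0.002, 0.003]
contact_force: [0.3, 0.7, 0.3]
finger_gap: 0.351
```

```bash
python3 -c "
from ov import *
snap('side','s21',(190,70,310,190),5)
go([.5085,.3115,.157],34.3)"
```

```text
t 26.4 tcp [0.5082 0.3096 0.3023] grasp [0.5094 0.3097 0.1554] F [ 0.4 -1.2  1.2] gap 0.351
axes x,y,z
 [[-0.571  0.821 -0.004]
 [ 0.821  0.571  0.007]
 [ 0.008  0.001 -1.   ]] j [ 0.506  0.196  1.885 -0.003  1.054 -0.1  ]
shift [ 2.   0.3 -1.7] roll 0.009 j6 now -0.1
```

View pics/s21.png

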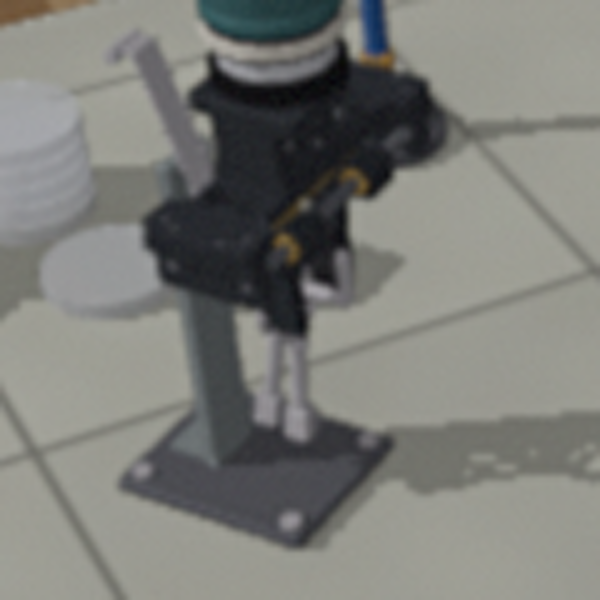

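>>> carry_out:
  moves: "-15 0 0 0 0.35; -40 0 0 0 0.35; -70 0 0 0 0.35; -90 0 -50 0 0.6; -100 0 -110 0 0.7"

```text
t: 27.02
tool_pos: [0.5649, 0.2251, 0.4119]
tcp_rot: [0.464, 0.886, 0.001, 0.002]
contact_force: [0.5, 0.2, 0.2]
finger_gap: 0.558
```

>>> carry_out:
  moves: "0 0 0 0.18 0.7; 0 0 0 0.36 0.7; 0 0 0 0.54 0.7; 0 0 0 0.72 0.7; 0 0 0 0.9 0.7"

```text
t: 27.65
tool_pos: [0.5653, 0.224, 0.4118]
tcp_rot: [0.805, 0.593, 0.001, 0.002]
contact_force: [0.2, -0.2, 0.6]
finger_gap: 0.7
```

```bash
python3 -c "
from ov import *
snap('side','s22',(190,70,310,190),5)
go([.604,.0898,.2],-95.8)
snap('top','t22',(240,130,430,280),4,1.6)"
```

```text
t 27.7 tcp [0.5653 0.2241 0.4118] grasp [0.566  0.2239 0.2648] F [0.9 0.2 0.4] gap 0.703
axes x,y,z
 [[ 0.302  0.953  0.   ]
 [ 0.953 -0.302  0.004]
 [ 0.004 -0.001 -1.   ]] j [ 0.337  0.133  1.746 -0.002  1.259  0.644]
shift [-116.5   76.5   65.1] roll 1.366 j6 now 0.64
```

View pics/s22.png

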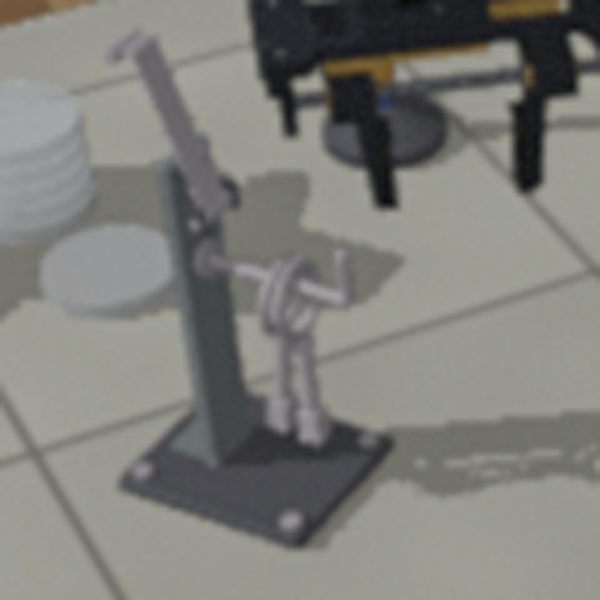

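View pics/t22.png

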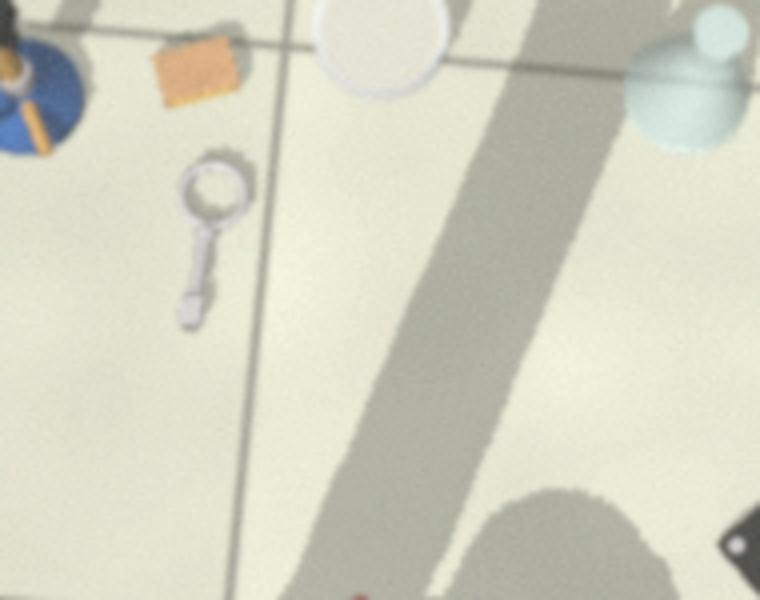

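```bash
python3 -c "
from ov import *
print(plane('top',(246.5,154),.01),plane('side',(327,165),.01))"
```

```text
[0.69915951 0.21936861 0.01      ] [0.69211875 0.21026352 0.01      ]
```

>>> carry_out:
  moves: "-20 15 0 0.18 0.7; -45 30 0 0.36 0.7; -70 46 0 0.54 0.7; -95 62 20 0.72 0.7; -117 76 40 0.9 0.7"

```text
t: 28.38
tool_pos: [0.6045, 0.0884, 0.372]
tcp_rot: [0.983, 0.185, 0.002, 0.001]
contact_force: [-0.4, -0.2, -0.7]
finger_gap: 0.701
```

```bash
python3 -c "
from ov import *
go([.604,.0898,.12],-95.8)"
```

```text
t 28.38 tcp [0.6045 0.0884 0.372 ] grasp [0.6053 0.0883 0.225 ] F [-0.4 -0.2 -0.7] gap 0.701
axes x,y,z
 [[ 0.931  0.364  0.005]
 [ 0.364 -0.931  0.003]
 [ 0.005 -0.001 -1.   ]] j [ 1.050e-01  1.650e-01  1.785e+00 -1.000e-03  1.187e+00  1.303e+00]
shift [ -1.1  -2.2 105. ] roll 0.474 j6 now 1.3
```

>>> carry_out:
  moves: "-1 -2 30 0.18 0.6; -1 -2 60 0.36 0.5; -1 -2 90 0.474 0.5; -1 -2 105 0.474 0.5; -1 -2 105 0.474 0.5"

```text
t: 29.0
tool_pos: [0.603, 0.0894, 0.2658]
tcp_rot: [0.999, -0.049, 0.001, 0.001]
contact_force: [-0.4, 0.0, 0.0]
finger_gap: 0.497
```

```bash
python3 -c "
from ov import *
go([.604,.0898,.0205],-95.8)
snap('side','s23',(220,100,400,250),4)"
```

```text
t 29.0 tcp [0.603  0.0894 0.2658] grasp [0.6034 0.0892 0.1188] F [-0.4  0.   0. ] gap 0.497
axes x,y,z
 [[ 0.995 -0.098  0.003]
 [-0.098 -0.995  0.001]
 [ 0.003 -0.001 -1.   ]] j [ 0.107  0.262  1.878 -0.002  0.999  1.777]
shift [ 0.3 -0.7 98.3] roll 0.003 j6 now 1.78
```

View pics/s23.png

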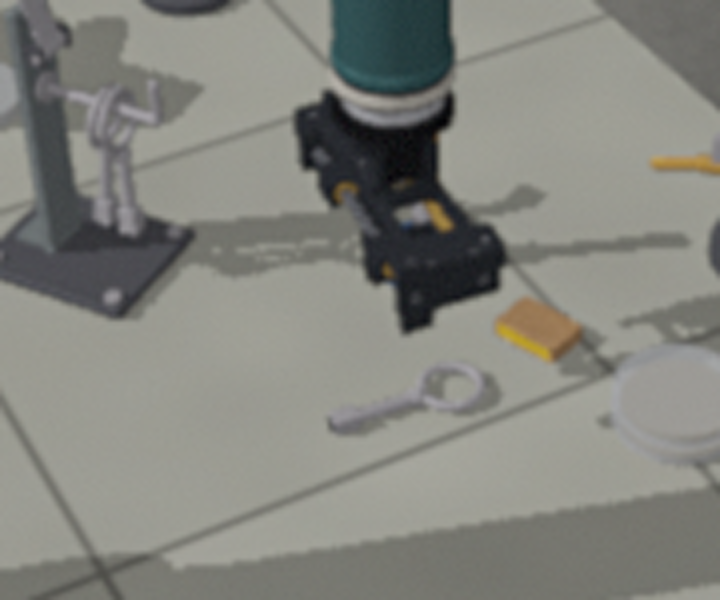

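>>> carry_out:
  moves: "0 -1 40 0 0.5; 0 -1 75 0 0.5; 0 -1 92 0 0.5; 0 -1 98 0 0.5; 0 -1 98 0 0.5"

```text
t: 29.68
tool_pos: [0.6049, 0.0906, 0.1702]
tcp_rot: [0.999, -0.049, 0.003, 0.0]
contact_force: [0.1, 0.5, 0.2]
finger_gap: 0.5
```

>>> carry_out:
  moves: "0 0 0 0 0.3; 0 0 0 0 0.15; 0 0 0 0 0.05; 0 0 0 0 0.05; 0 0 0 0 0.05"
  newtons: 30

```text
t: 30.3
tool_pos: [0.6052, 0.0906, 0.1707]
tcp_rot: [0.999, -0.049, 0.004, 0.0]
contact_force: [0.1, -0.9, 4.5]
finger_gap: 0.115
```

```bash
python3 -c "
from ov import *
st()"
```

```text
t 30.3 tcp [0.6052 0.0906 0.1707] grasp [0.6062 0.0905 0.0237] F [ 0.1 -0.9  4.5] gap 0.115
axes x,y,z
 [[ 0.995 -0.098  0.007]
 [-0.098 -0.995  0.   ]
 [ 0.007 -0.001 -1.   ]] j [ 0.108  0.384  1.924 -0.002  0.827  1.779]
```

>>> carry_out:
  moves: "0 0 -10 0 0.05; 0 0 -60 0 0.05; 0 0 -120 0 0.05; 0 0 -180 0 0.05; 0 0 -230 0 0.05"

```text
t: 30.92
tool_pos: [0.6032, 0.0908, 0.4036]
tcp_rot: [0.999, -0.049, 0.005, 0.0]
contact_force: [0.6, 0.1, -2.0]
finger_gap: 0.111
```

```bash
python3 -c "
from ov import *
go([.555,.242,.27],34.3)"
```

```text
t 30.93 tcp [0.6032 0.0908 0.4036] grasp [0.6046 0.0907 0.2566] F [ 0.6  0.1 -2. ] gap 0.111
axes x,y,z
 [[ 0.995 -0.098  0.009]
 [-0.098 -0.995 -0.   ]
 [ 0.009 -0.    -1.   ]] j [ 0.109  0.14   1.754 -0.002  1.239  1.778]
shift [ -64.  -145.7  -13.9] roll -2.268 j6 now 1.78
```

>>> carry_out:
  moves: "-5 -10 -14 -0.18 0.05; -10 -20 -14 -0.36 0.05; -18 -40 -14 -0.54 0.05; -26 -60 -14 -0.72 0.05; -30 -70 -14 -0.9 0.05"

```text
t: 31.55
tool_pos: [0.5794, 0.1642, 0.4172]
tcp_rot: [0.919, 0.393, 0.004, 0.002]
contact_force: [1.3, -0.0, -0.8]
finger_gap: 0.112
```

```bash
python3 -c "
from ov import *
go([.555,.242,.27],34.3)"
```

```text
t 31.55 tcp [0.5794 0.1642 0.4172] grasp [0.5806 0.1642 0.2702] F [ 1.3 -0.  -0.8] gap 0.112
axes x,y,z
 [[ 0.691  0.723  0.005]
 [ 0.723 -0.691  0.006]
 [ 0.008 -0.    -1.   ]] j [ 0.236  0.117  1.754 -0.002  1.263  0.999]
shift [ 38.6 -72.2   0. ] roll -1.361 j6 now 1.0
```

>>> carry_out:
  moves: "5 -10 0 -0.18 0.05; 11 -20 0 -0.36 0.05; 17 -32 0 -0.54 0.05; 23 -43 0 -0.72 0.05; 28 -54 0 -0.9 0.05"

```text
t: 32.17
tool_pos: [0.5592, 0.2221, 0.4169]
tcp_rot: [0.655, 0.756, 0.002, 0.003]
contact_force: [0.1, -0.1, -1.8]
finger_gap: 0.11
```

```bash
python3 -c "
from ov import *
go([.555,.242,.27],34.3)"
```

```text
t 32.17 tcp [0.5592 0.2221 0.4169] grasp [0.5603 0.2221 0.2699] F [ 0.1 -0.1 -1.8] gap 0.11
axes x,y,z
 [[-0.143  0.99  -0.002]
 [ 0.99   0.143  0.007]
 [ 0.007 -0.001 -1.   ]] j [ 0.338  0.117  1.755 -0.003  1.263  0.195]
shift [20.5 -2.4 -0.1] roll -0.455 j6 now 0.19
```

>>> carry_out:
  moves: "7 -1 0 -0.16 0.05; 14 -2 0 -0.32 0.05; 20 -2 0 -0.455 0.05; 20 -2 0 -0.455 0.05; 20 -2 0 -0.455 0.05"

```text
t: 32.8
tool_pos: [0.5542, 0.2415, 0.4168]
tcp_rot: [0.468, 0.884, 0.001, 0.003]
contact_force: [-0.1, 0.8, -1.9]
finger_gap: 0.111
```

```bash
python3 -c "
from ov import *
snap('side','s24',(200,40,320,160),5)
ov('pics/s24.png','pics/s24o.png',(200,40),5,.041,.0175,0.05)
go([.555,.244,.27],34.3)"
```

```text
t 32.85 tcp [0.5543 0.2414 0.4168] grasp [0.5553 0.2413 0.2698] F [-0.1 -1.  -0.6] gap 0.113
axes x,y,z
 [[-0.562  0.827 -0.005]
 [ 0.827  0.562  0.005]
 [ 0.007 -0.001 -1.   ]] j [ 0.37   0.122  1.749 -0.003  1.264 -0.225]
bow centre [0.5324 0.2751 0.2501]
t 32.85 tcp [0.5543 0.2414 0.4168] grasp [0.5553 0.2413 0.2698] F [-0.1 -1.  -0.6] gap 0.113
axes x,y,z
 [[-0.562  0.827 -0.005]
 [ 0.827  0.562  0.005]
 [ 0.007 -0.001 -1.   ]] j [ 0.37   0.122  1.749 -0.003  1.264 -0.225]
shift [ 2.4  1.3 -0.2] roll -0.002 j6 now -0.23
```

View pics/s24o.png

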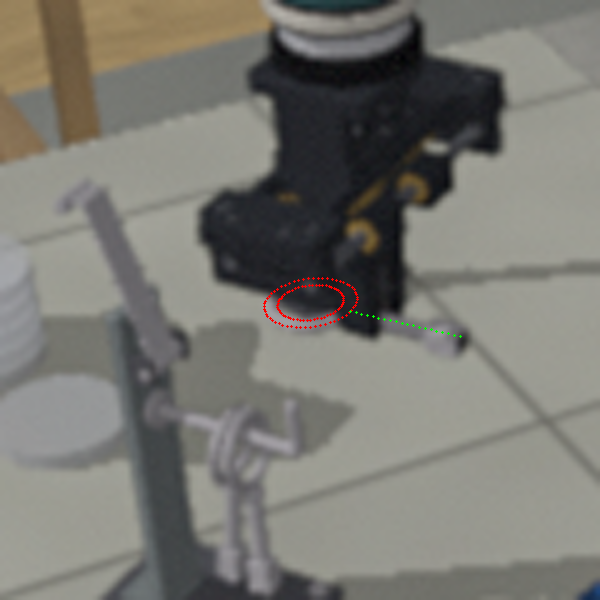

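>>> carry_out:
  moves: "8 0 15 0 0.05; 15 0 30 0 0.05; 15 0 42 0 0.05; 15 0 48 0 0.05; 15 0 48 0 0.05"

```text
t: 33.48
tool_pos: [0.5461, 0.2536, 0.3678]
tcp_rot: [0.468, 0.884, 0.001, 0.003]
contact_force: [0.5, -0.6, -1.3]
finger_gap: 0.117
```

```bash
python3 -c "
from ov import *
snap('side','s25',(210,70,310,160),6)
ov('pics/s25.png','pics/s25o.png',(210,70),6,.041,.0205,0.05)
"
```

```text
t 33.52 tcp [0.5463 0.2537 0.3686] grasp [0.5473 0.2536 0.2216] F [ 0.1 -0.1 -0.4] gap 0.112
axes x,y,z
 [[-0.562  0.827 -0.005]
 [ 0.827  0.562  0.005]
 [ 0.007 -0.001 -1.   ]] j [ 0.394  0.151  1.807 -0.004  1.178 -0.201]
bow centre [0.5245 0.2874 0.1988]
```

View pics/s25o.png

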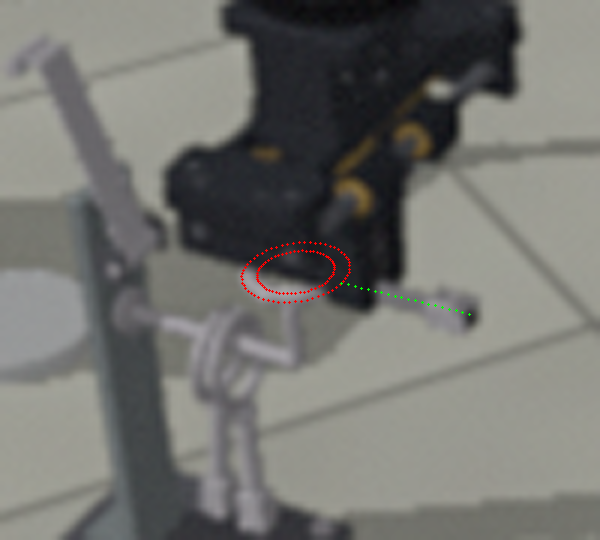

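>>> carry_out:
  moves: "-3 0 10 0 0.05; -3 0 20 0 0.05; -3 0 28 0 0.05; -3 0 34 0 0.05; -3 0 36 0 0.05"

```text
t: 34.15
tool_pos: [0.5481, 0.2511, 0.3318]
tcp_rot: [0.468, 0.884, 0.001, 0.003]
contact_force: [0.5, -0.2, -1.0]
finger_gap: 0.116
```

>>> carry_out:
  moves: "2 0 1 0 0.05; 4 0 2 0 0.05; 6 0 3 0 0.05; 7 0 3 0 0.05; 7 0 3 0 0.05"

```text
t: 34.78
tool_pos: [0.5441, 0.2571, 0.3289]
tcp_rot: [0.468, 0.884, 0.001, 0.003]
contact_force: [-0.2, -0.6, -0.4]
finger_gap: 0.112
```

```bash
python3 -c "
from ov import *
snap('side','s26',(210,70,310,160),6)
st()
"
```

```text
t 34.83 tcp [0.5442 0.257  0.329 ] grasp [0.5451 0.2568 0.182 ] F [-0.2  0.6 -1.4] gap 0.111
axes x,y,z
 [[-0.562  0.827 -0.004]
 [ 0.827  0.562  0.005]
 [ 0.006 -0.001 -1.   ]] j [ 0.401  0.183  1.846 -0.004  1.107 -0.194]
```

View pics/s26.png

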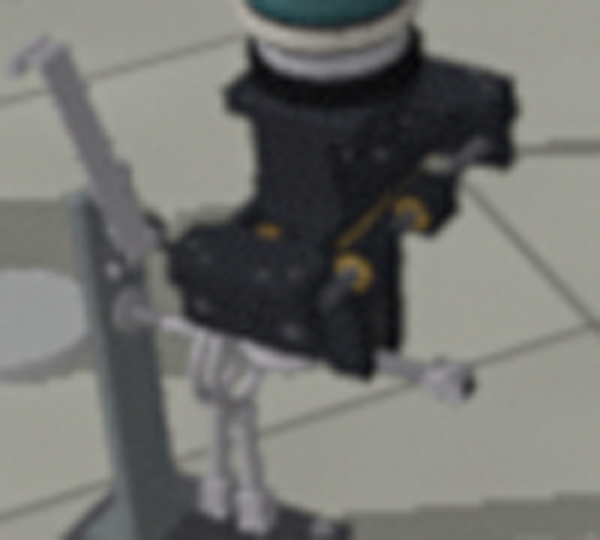

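>>> carry_out:
  moves: "0 0 0 0 0.15; 0 0 0 0 0.4; 0 0 0 0 0.7; 0 0 0 0 0.7; 0 0 0 0 0.7"

```text
t: 35.45
tool_pos: [0.5442, 0.257, 0.329]
tcp_rot: [0.468, 0.884, 0.001, 0.003]
contact_force: [-0.2, -0.2, 0.5]
finger_gap: 0.579
```

>>> carry_out:
  moves: "0 0 0 0 0.7; 0 0 0 0 0.7; -15 0 -20 0 0.7; -50 0 -60 0 0.7; -80 0 -90 0 0.7"

```text
t: 36.08
tool_pos: [0.5897, 0.1896, 0.4229]
tcp_rot: [0.468, 0.884, 0.002, 0.004]
contact_force: [0.6, -0.3, 0.9]
finger_gap: 0.701
```

>>> carry_out:
  moves: "0 0 0 0 0.7; 0 0 0 0 0.7; 0 0 0 0 0.7; 0 0 0 0 0.7; 0 0 0 0 0.7"

```text
t: 36.7
tool_pos: [0.5893, 0.1901, 0.4219]
tcp_rot: [0.468, 0.884, 0.001, 0.004]
contact_force: [0.1, 0.1, -0.0]
finger_gap: 0.702
```

```bash
python3 -c "
from ov import *
snap('side','s27',(190,70,310,190),5)
st()"
```

```text
t 36.75 tcp [0.5894 0.19   0.4222] grasp [0.5906 0.1899 0.2752] F [0.6 0.8 0.2] gap 0.701
axes x,y,z
 [[-0.563  0.827 -0.006]
 [ 0.827  0.563  0.006]
 [ 0.008 -0.001 -1.   ]] j [ 0.273  0.147  1.712 -0.003  1.276 -0.324]
```

View pics/s27.png

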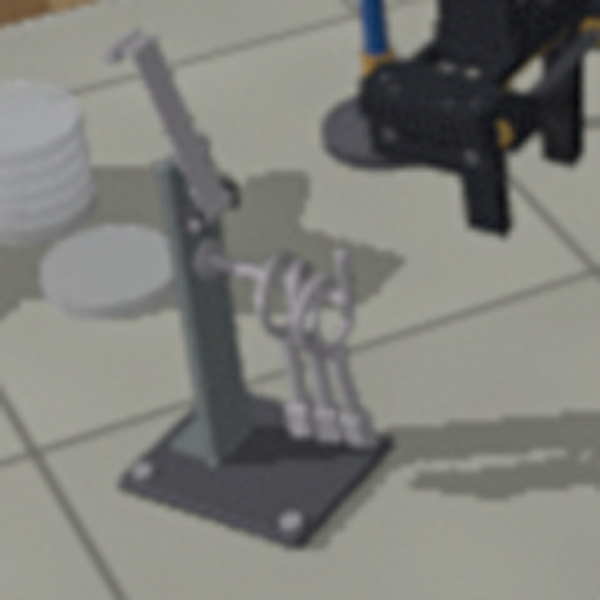

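>>> carry_out:
  moves: "20 0 20 0 0.35; 45 0 50 0 0.35; 68 0 85 0 0.35; 76 0 118 0 0.35; 76 0 118 0 0.35"

```text
t: 37.38
tool_pos: [0.5446, 0.2532, 0.299]
tcp_rot: [0.467, 0.884, -0.002, 0.001]
contact_force: [-0.4, -0.6, -0.7]
finger_gap: 0.35
```

>>> carry_out:
  moves: "8 1 0 0 0.35; 16 1 0 0 0.35; 24 1 0 0 0.35; 32 1 0 0 0.35; 40 1 0 0 0.35"

```text
t: 38.0
tool_pos: [0.5227, 0.2873, 0.2994]
tcp_rot: [0.467, 0.884, -0.001, 0.001]
contact_force: [-0.8, 0.4, 0.2]
finger_gap: 0.349
```

```bash
python3 -c "
from ov import *
snap('side','s28',(190,70,310,190),5)
s,q,g=st();d=g[:2];print('c inward mm',(.0545-(d@[.564,-.826]))*1000,'lat',d@[.826,.564]-.5955)"
```

```text
t 38.05 tcp [0.5222 0.2879 0.2992] grasp [0.5222 0.2874 0.1522] F [-0.7  0.8 -0.2] gap 0.347
axes x,y,z
 [[-0.564  0.825 -0.003]
 [ 0.825  0.564 -0.002]
 [ 0.    -0.003 -1.   ]] j [ 0.463  0.204  1.881 -0.003  1.058 -0.135]
c inward mm -2.6359653099894618 lat -0.0021113044136973347
```

View pics/s28.png

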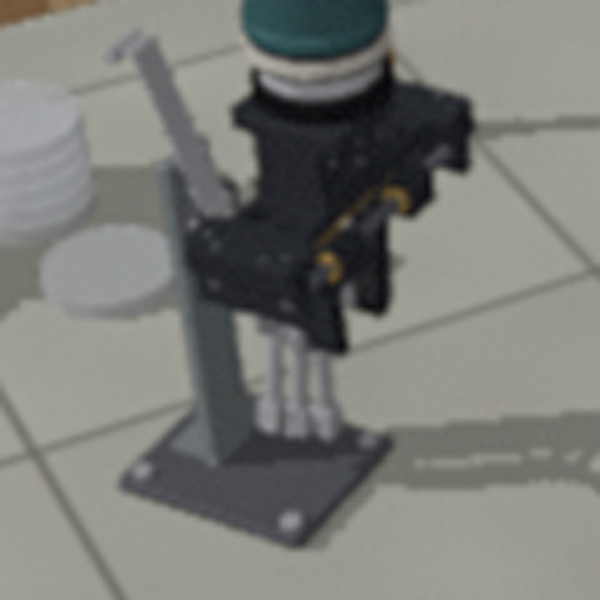

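>>> carry_out:
  moves: "4 1 0 0 0.35; 8 1 0 0 0.35; 12 1 0 0 0.35; 12 1 0 0 0.35; 12 1 0 0 0.35"

```text
t: 38.67
tool_pos: [0.5163, 0.2983, 0.2992]
tcp_rot: [0.467, 0.884, -0.001, 0.001]
contact_force: [-0.6, 0.4, -0.2]
finger_gap: 0.347
```

>>> carry_out:
  moves: "-15 0 0 0 0.35; -40 0 0 0 0.35; -65 0 0 0 0.35; -90 0 -50 0 0.4; -100 0 -100 0 0.5"

```text
t: 39.3
tool_pos: [0.5735, 0.2139, 0.3997]
tcp_rot: [0.467, 0.884, -0.002, 0.0]
contact_force: [0.5, 0.4, -0.6]
finger_gap: 0.486
```

>>> carry_out:
  moves: "0 0 -30 0 0.7; 0 0 -60 0 0.7; 0 0 -60 0 0.7; 0 0 -60 0 0.7; 0 0 -60 0 0.7"

```text
t: 39.92
tool_pos: [0.5733, 0.2139, 0.4573]
tcp_rot: [0.468, 0.884, -0.004, -0.001]
contact_force: [-0.6, 0.7, -0.3]
finger_gap: 0.703
```

```bash
python3 -c "
from ov import *
snap('side','s29',(190,70,310,190),5)
T=np.array([.5222,.2907])-.083*np.array([.564,-.826]); a=.139+1.9; B=T-np.array([.564,-.826])*(-.101*np.cos(a)); print('hinge',T,'bar',B,.187+.101*np.sin(a))
print(plane('side',(190+126/5-.4,70+46/5-.4),.277))
go(list(B)+[.277],34.3)"
```

```text
hinge [0.475388 0.359258] bar [0.44968106 0.39690682] 0.2771304184886628
[0.45005541 0.3940723  0.277     ]
t 39.98 tcp [0.5733 0.214  0.4574] grasp [0.5726 0.2132 0.3104] F [-0.2 -1.4  0.7] gap 0.698
axes x,y,z
 [[-0.563  0.826 -0.002]
 [ 0.826  0.563 -0.007]
 [-0.005 -0.006 -1.   ]] j [ 0.318  0.12   1.677 -0.004  1.351 -0.279]
shift [221.1   2.1  33. ] roll -0.001 j6 now -0.28
```

View pics/s29.png

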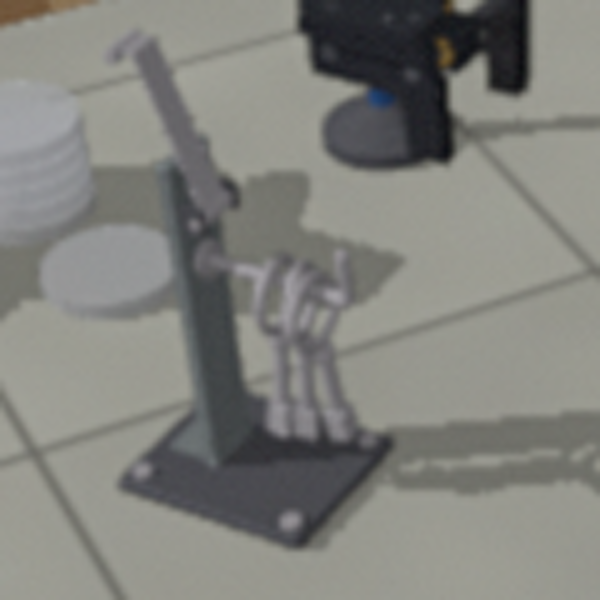

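>>> carry_out:
  moves: "45 0 -30 0 0.7; 100 1 -30 0 0.7; 155 2 -30 0 0.7; 205 2 -30 0 0.7; 221 2 -20 0 0.7"

```text
t: 40.6
tool_pos: [0.4491, 0.4, 0.4766]
tcp_rot: [0.466, 0.885, -0.003, -0.001]
contact_force: [-0.4, -0.4, -0.7]
finger_gap: 0.697
```

>>> carry_out:
  moves: "0 0 0 0 0.7; 0 0 15 0 0.7; 0 0 30 0 0.7; 0 0 45 0 0.7; 0 0 50 0 0.7"

```text
t: 41.22
tool_pos: [0.4489, 0.3989, 0.4244]
tcp_rot: [0.466, 0.885, -0.005, -0.001]
contact_force: [-0.3, -0.2, 0.1]
finger_gap: 0.701
```

```bash
python3 -c "
from ov import *
snap('side','s30',(170,20,310,160),5)
go([.4497,.397,.277],34.3)"
```

```text
t 41.27 tcp [0.4488 0.399  0.4244] grasp [0.4478 0.398  0.2774] F [-0.1 -0.1  0. ] gap 0.701
axes x,y,z
 [[-0.565  0.825 -0.002]
 [ 0.825  0.565 -0.01 ]
 [-0.007 -0.007 -1.   ]] j [ 6.860e-01  1.160e-01  1.742e+00 -1.000e-03  1.294e+00  8.500e-02]
shift [-1.9  1.   0.4] roll 0.002 j6 now 0.09
```

View pics/s30.png

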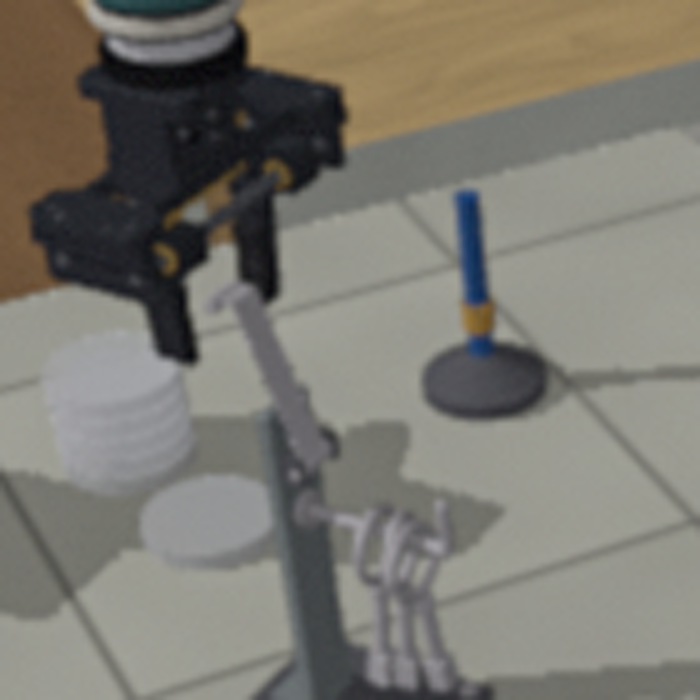

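>>> carry_out:
  moves: "-4 1 0 0 0.45; -4 1 0 0 0.3; -4 1 0 0 0.2; -4 1 0 0 0.2; -4 1 0 0 0.2"
  newtons: 6

```text
t: 41.9
tool_pos: [0.4526, 0.3967, 0.4251]
tcp_rot: [0.466, 0.885, -0.003, -0.001]
contact_force: [3.7, 2.9, -1.0]
finger_gap: 0.294
```

```bash
python3 -c "
from ov import *
st()
im=cv2.imread('pics/s30_raw.png')[110:165,225:280];cv2.imwrite('pics/z.png',cv2.resize(im,None,fx=10,fy=10,interpolation=cv2.INTER_CUBIC))"
```

```text
t 41.9 tcp [0.4526 0.3967 0.4251] grasp [0.4519 0.396  0.2781] F [ 3.7  2.9 -1. ] gap 0.294
axes x,y,z
 [[-0.565  0.825 -0.002]
 [ 0.825  0.565 -0.007]
 [-0.004 -0.005 -1.   ]] j [ 6.790e-01  1.170e-01  1.740e+00 -1.000e-03  1.292e+00  7.900e-02]
```

View pics/z.png

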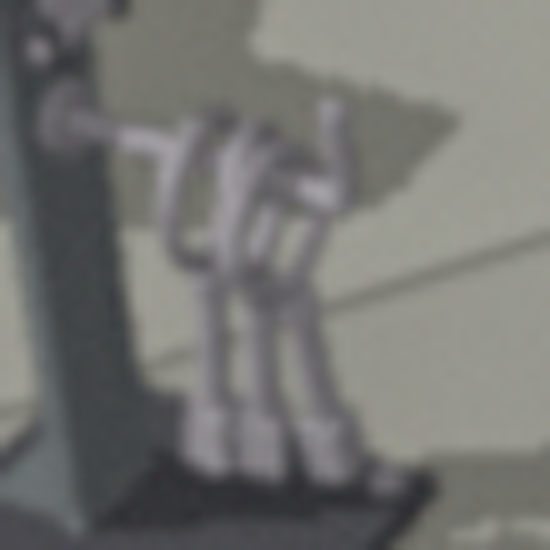

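>>> carry_out:
  moves: "-19 1 -7 0 0.2; -39 1 -11 0 0.2; -59 1 -10 0 0.2; -78 1 -5 0 0.2; -97 1 3 0 0.2"
  newtons: 6

```text
t: 42.52
tool_pos: [0.5085, 0.3158, 0.421]
tcp_rot: [0.467, 0.884, -0.004, -0.002]
contact_force: [-3.3, 1.0, -6.2]
finger_gap: 0.288
```

```bash
python3 -c "
from ov import *
snap('side','s31',(170,20,310,160),5)
s,q,g=st();d=g[:2];print('x rel hinge mm',(.0545-.083-0-(d@[.564,-.826]))*1000+83-83,'z',g[2]-.187)"
```

```text
t 42.58 tcp [0.5096 0.3143 0.4196] grasp [0.5087 0.3132 0.2726] F [-1.1 -3.7  0.3] gap 0.294
axes x,y,z
 [[-0.564  0.826 -0.003]
 [ 0.826  0.564 -0.009]
 [-0.006 -0.008 -1.   ]] j [ 0.512  0.115  1.752 -0.004  1.283 -0.086]
x rel hinge mm -56.73475368471901 z 0.08556531042159166
```

View pics/s31.png

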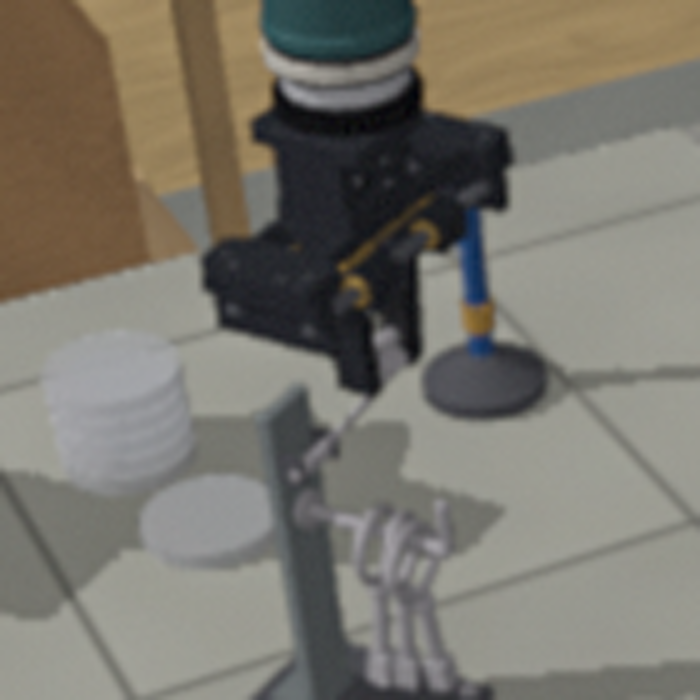

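>>> carry_out:
  moves: "-14 0 12 0 0.2; -27 0 27 0 0.2; -35 0 41 0 0.2; -42 0 58 0 0.2; -44 0 69 0 0.2"

```text
t: 43.2
tool_pos: [0.5343, 0.2776, 0.3495]
tcp_rot: [0.467, 0.884, -0.004, -0.001]
contact_force: [-2.9, 2.2, 7.1]
finger_gap: 0.295
```

```bash
python3 -c "
from ov import *
snap('side','s32',(190,50,310,170),5)
st()"
```

```text
t 43.25 tcp [0.5343 0.2775 0.349 ] grasp [0.5336 0.2764 0.202 ] F [-0.4  3.  -1.6] gap 0.295
axes x,y,z
 [[-0.564  0.826 -0.003]
 [ 0.826  0.564 -0.009]
 [-0.005 -0.008 -1.   ]] j [ 0.439  0.171  1.822 -0.005  1.157 -0.158]
```

View pics/s32.png

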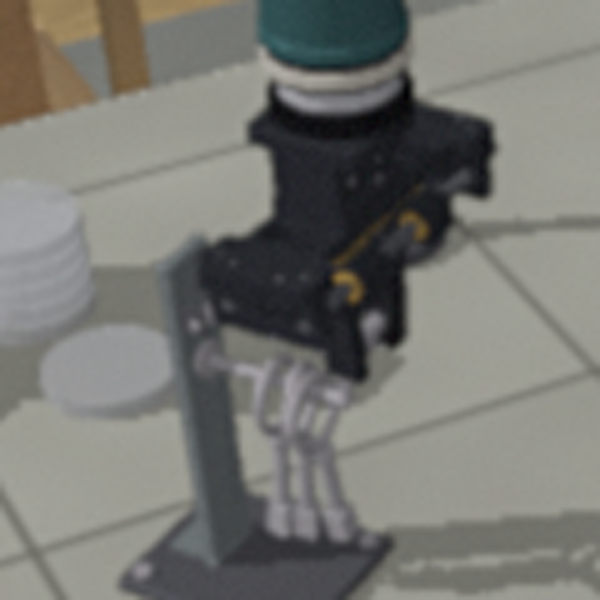

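Down. Open, retreat, verify.

>>> carry_out:
  moves: "0 0 0 0 0.35; 0 0 0 0 0.5; 0 0 0 0 0.6; 0 0 0 0 0.6; 0 0 -20 0 0.6"

```text
t: 43.88
tool_pos: [0.5338, 0.2773, 0.3679]
tcp_rot: [0.467, 0.884, -0.006, -0.002]
contact_force: [-0.2, -0.4, -0.6]
finger_gap: 0.6
```

>>> carry_out:
  moves: "0 0 -40 0 0.6; -20 0 -80 0 0.6; -60 0 -110 0 0.5; -110 0 -110 0 0.3; -150 0 -110 0 0.1"

```text
t: 44.5
tool_pos: [0.6201, 0.1531, 0.4813]
tcp_rot: [0.467, 0.884, -0.005, -0.0]
contact_force: [0.4, 0.2, 0.0]
finger_gap: 0.298
```

```bash
python3 -c "
from ov import *
snap('side','s33',(190,70,310,190),5)
st()
snap('side','s34',(300,220,420,380),3.7)
snap('top','t34',(400,220,500,310),6,1.6)"
```

```text
t 44.55 tcp [0.6221 0.1496 0.4805] grasp [0.6215 0.1478 0.3335] F [ 1.4 -1.7  0.4] gap 0.251
axes x,y,z
 [[-0.562  0.827 -0.008]
 [ 0.827  0.562 -0.01 ]
 [-0.004 -0.012 -1.   ]] j [ 0.2    0.164  1.586 -0.011  1.398 -0.394]
```

View pics/s33.png

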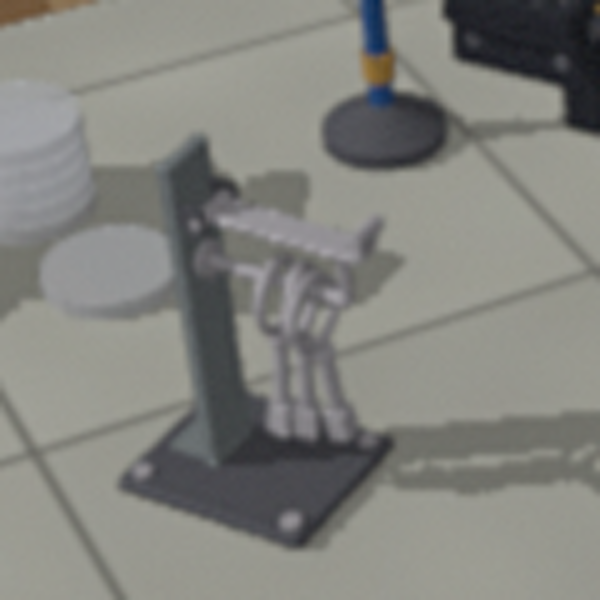

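View pics/t34.png

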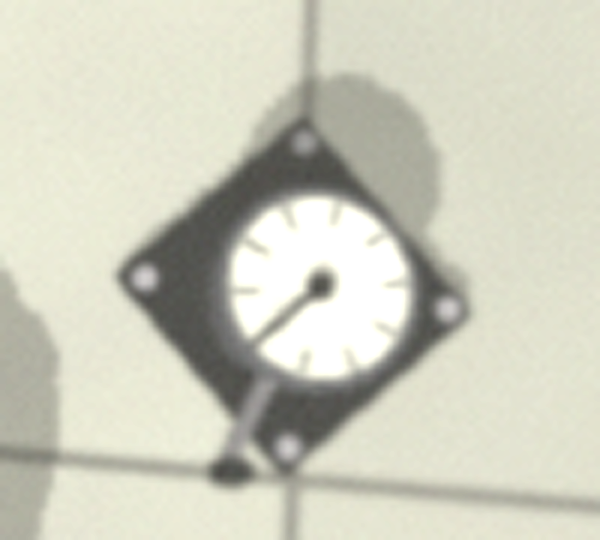

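View pics/s34.png

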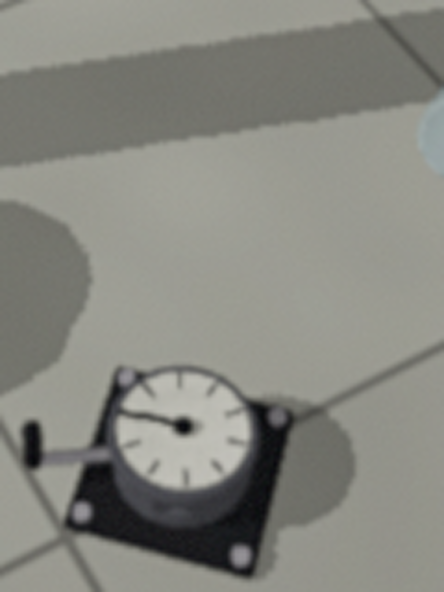

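```bash
python3 -c "
from ov import *
go([.3363,-.3147,.2],-44.3)"
```

```text
t 44.65 tcp [0.6201 0.1529 0.4798] grasp [0.619  0.1516 0.3328] F [ 0.   1.2 -0.8] gap 0.161
axes x,y,z
 [[-0.561  0.828 -0.003]
 [ 0.827  0.561 -0.011]
 [-0.007 -0.009 -1.   ]] j [ 0.205  0.163  1.588 -0.007  1.399 -0.39 ]
shift [-226.7 -494.2  139. ] roll 1.369 j6 now -0.39
```

>>> carry_out:
  moves: "0 0 0 0.1 0; -15 -45 0 0.28 0; -35 -90 0 0.46 0; -55 -145 0 0.64 0; -70 -190 0 0.8 0"

```text
t: 45.28
tool_pos: [0.5005, -0.0119, 0.4831]
tcp_rot: [0.777, 0.63, -0.005, 0.001]
contact_force: [0.4, -0.8, 0.2]
finger_gap: 0.007
```

```bash
python3 -c "
from ov import *
go([.3363,-.3147,.2],-44.3)"
```

```text
t 45.27 tcp [ 0.5005 -0.0119  0.4831] grasp [ 0.4996 -0.0131  0.3361] F [ 0.4 -0.8  0.2] gap 0.007
axes x,y,z
 [[ 0.207  0.978 -0.01 ]
 [ 0.978 -0.207 -0.004]
 [-0.006 -0.009 -1.   ]] j [-0.07  -0.109  1.861 -0.009  1.395  0.139]
shift [-327.4  -96.9  139.8] roll 0.565 j6 now 0.14
```

>>> carry_out:
  moves: "-45 -14 0 0.1 0; -100 -29 10 0.28 0; -155 -46 40 0.46 0; -210 -62 70 0.565 0; -265 -78 100 0.565 0"

```text
t: 45.9
tool_pos: [0.3709, -0.2509, 0.3897]
tcp_rot: [0.921, 0.389, -0.004, 0.004]
contact_force: [0.7, -1.5, 0.5]
finger_gap: 0.0
```

```bash
python3 -c "
from ov import *
go([.3363,-.3147,.2],-44.3)"
```

```text
t 45.9 tcp [ 0.3709 -0.2509  0.3897] grasp [ 0.3704 -0.2524  0.2427] F [ 0.7 -1.5  0.5] gap 0.0
axes x,y,z
 [[ 0.698  0.716 -0.01 ]
 [ 0.716 -0.698  0.004]
 [-0.004 -0.01  -1.   ]] j [-0.647 -0.168  2.084 -0.011  1.223  0.13 ]
shift [-68.   18.9  43.4] roll 0.001 j6 now 0.13
```

>>> carry_out:
  moves: "-30 8 0 0 0; -55 16 20 0 0; -68 19 43 0 0; -68 19 43 0 0; -68 19 43 0 0"

```text
t: 46.52
tool_pos: [0.3375, -0.3127, 0.3486]
tcp_rot: [0.921, 0.389, -0.003, 0.004]
contact_force: [0.3, 0.6, 1.3]
finger_gap: 0.004
```

```bash
python3 -c "
from ov import *
go([.3363,-.3147,.059],-44.3)
snap('side','s35',(240,230,420,380),4)"
```

```text
t 46.52 tcp [ 0.3375 -0.3127  0.3486] grasp [ 0.3371 -0.3143  0.2016] F [0.3 0.6 1.3] gap 0.004
axes x,y,z
 [[ 0.697  0.717 -0.009]
 [ 0.717 -0.697  0.005]
 [-0.003 -0.01  -1.   ]] j [-0.798 -0.108  2.11  -0.01   1.134 -0.022]
shift [  0.4  -1.1 142.6] roll 0.001 j6 now -0.02
```

View pics/s35.png

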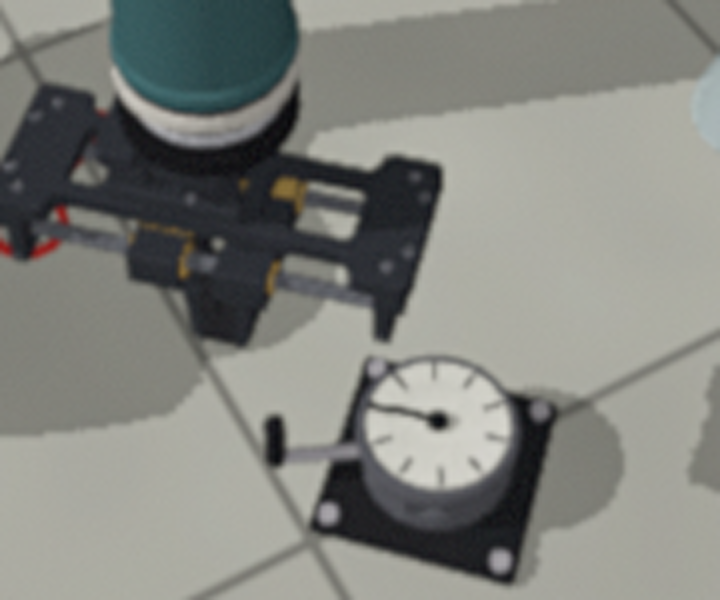

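>>> carry_out:
  moves: "0 0 45 0 0; 0 -1 90 0 0; 0 -1 125 0 0; 0 -1 142 0 0; 0 -1 142 0 0"

```text
t: 47.2
tool_pos: [0.337, -0.3129, 0.2065]
tcp_rot: [0.921, 0.39, -0.003, 0.004]
contact_force: [1.0, -0.2, 0.2]
finger_gap: 0.005
```

```bash
python3 -c "
from ov import *
s,q,g=st();d=g[:2]-[.4426,-.3345];print('e',d@[.698,.716],'f',d@[-.716,.698])
snap('side','s36',(240,230,420,380),4);snap('top','t36',(400,200,500,310),5,1.6)"
```

```text
t 47.2 tcp [ 0.337  -0.3129  0.2065] grasp [ 0.3365 -0.3143  0.0595] F [ 1.  -0.2  0.2] gap 0.005
axes x,y,z
 [[ 0.696  0.718 -0.009]
 [ 0.718 -0.696  0.004]
 [-0.003 -0.01  -1.   ]] j [-0.799  0.078  2.229 -0.012  0.829 -0.021]
e -0.05959394681942427 f 0.0900395281902773
```

View pics/s36.png

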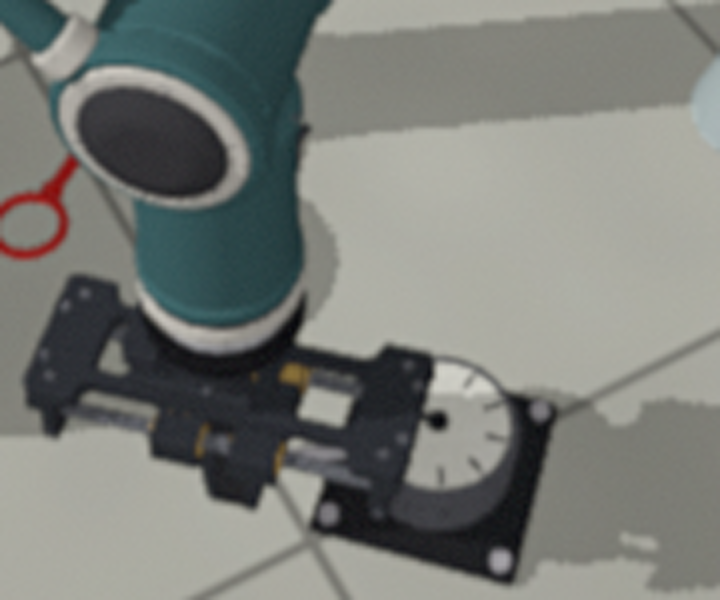

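View pics/t36.png

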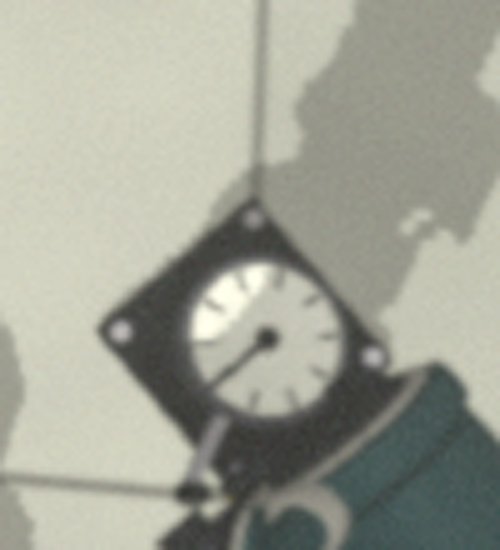

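>>> carry_out:
  moves: "15 0 0 0 0; 30 0 0 0 0; 45 0 0 0 0; 60 0 0 0 0; 70 0 0 0 0"

```text
t: 47.92
tool_pos: [0.388, -0.2637, 0.2081]
tcp_rot: [0.921, 0.39, -0.002, 0.008]
contact_force: [1.0, -8.7, -2.4]
finger_gap: 0.006
```

```bash
python3 -c "
from ov import *
s,q,g=st();d=g[:2]-[.4426,-.3345];print('e',d@[.698,.716],'f',d@[-.716,.698], 'Fe',s['contact_force'][:2]@[.698,.716])
snap('top','t37',(400,200,500,310),5,1.6)"
```

```text
t 47.92 tcp [ 0.388  -0.2637  0.2081] grasp [ 0.3883 -0.266   0.0611] F [ 1.  -8.7 -2.4] gap 0.006
axes x,y,z
 [[ 0.696  0.718 -0.01 ]
 [ 0.718 -0.696  0.012]
 [ 0.002 -0.015 -1.   ]] j [-0.646  0.091  2.212 -0.015  0.828  0.133]
e 0.011174152565870753 f 0.08669151781549875 Fe -5.571866242681115
```

View pics/t37.png

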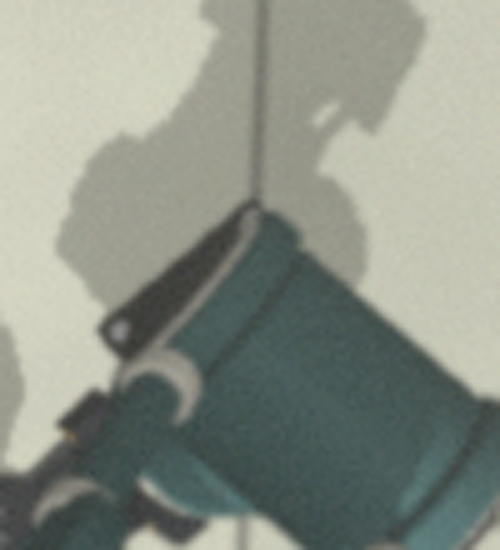

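>>> carry_out:
  moves: "3 0 0 0 0; 6 0 0 0 0; 9 0 0 0 0; 11 0 0 0 0; 11 0 0 0 0"

```text
t: 48.6
tool_pos: [0.3969, -0.2577, 0.2083]
tcp_rot: [0.92, 0.391, -0.002, 0.011]
contact_force: [-3.9, -14.6, -4.8]
finger_gap: 0.005
```

```bash
python3 -c "
from ov import *
s,q,g=st();d=g[:2]-[.4426,-.3345];print('e',d@[.698,.716],'f',d@[-.716,.698], 'Fe',s['contact_force'][:2]@[.698,.716])
snap('side','s38',(240,220,420,370),4)"
```

```text
t 48.6 tcp [ 0.3969 -0.2577  0.2083] grasp [ 0.3976 -0.2609  0.0613] F [ -3.9 -14.6  -4.8] gap 0.005
axes x,y,z
 [[ 0.694  0.719 -0.013]
 [ 0.719 -0.694  0.019]
 [ 0.005 -0.022 -1.   ]] j [-0.623  0.096  2.206 -0.021  0.823  0.159]
e 0.021277761137416286 f 0.08359328972911195 Fe -13.183935101449466
```

View pics/s38.png

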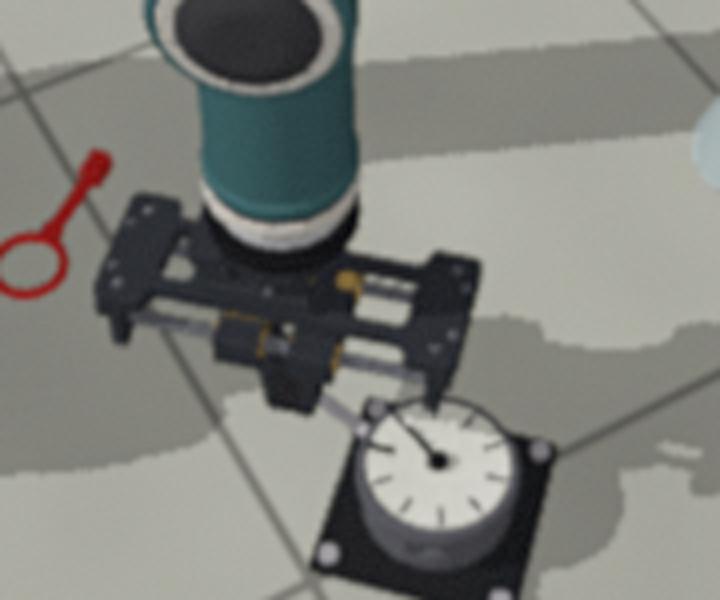

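>>> carry_out:
  moves: "-15 -1 0 0 0; -35 -3 0 0 0; -55 -5 0 0 0; -75 -6 0 0 0; -82 -6 0 0 0"

```text
t: 49.28
tool_pos: [0.3353, -0.3127, 0.2091]
tcp_rot: [0.921, 0.39, -0.002, 0.011]
contact_force: [-0.9, -0.1, 0.2]
finger_gap: 0.008
```

```bash
python3 -c "
from ov import *
s,q,g=st();d=g[:2]-[.4426,-.3345];print('e',d@[.698,.716],'f',d@[-.716,.698], 'Fe',s['contact_force'][:2]@[.698,.716])
snap('side','s39',(240,220,420,370),4);snap('top','t39',(400,200,500,310),5,1.6)"
```

```text
t 49.27 tcp [ 0.3353 -0.3127  0.2091] grasp [ 0.3361 -0.3158  0.0622] F [-0.9 -0.1  0.2] gap 0.008
axes x,y,z
 [[ 0.696  0.718 -0.012]
 [ 0.718 -0.696  0.019]
 [ 0.005 -0.021 -1.   ]] j [-0.801  0.067  2.236 -0.015  0.82  -0.021]
e -0.0609739291548997 f 0.08927728130418687 Fe -0.7090460387280114
```

View pics/t39.png

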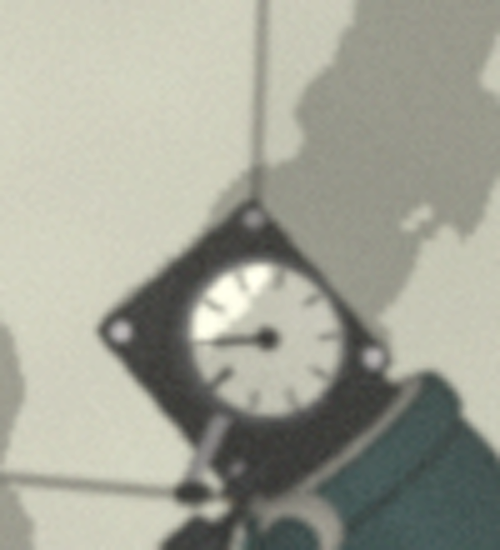

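>>> carry_out:
  moves: "15 0 1 0 0; 30 0 1 0 0; 45 0 1 0 0; 57 0 1 0 0; 66 0 1 0 0"

```text
t: 50.0
tool_pos: [0.3826, -0.2649, 0.2076]
tcp_rot: [0.92, 0.391, -0.001, 0.012]
contact_force: [0.2, -6.1, -2.6]
finger_gap: 0.005
```

>>> carry_out:
  moves: "8 -1 0 0 0; 16 -2 0 0 0; 19 -3 0 0 0; 19 -3 0 0 0; 0 -3 0 0 0"

```text
t: 50.62
tool_pos: [0.3807, -0.2633, 0.2078]
tcp_rot: [0.92, 0.391, -0.002, 0.012]
contact_force: [-2.6, -0.6, 0.7]
finger_gap: 0.004
```

>>> carry_out:
  moves: "-15 -1 0 0 0; -35 -2 0 0 0; -55 -2 0 0 0; -72 -2 0 0 0; -72 -2 0 0 0"

```text
t: 51.25
tool_pos: [0.3292, -0.3141, 0.2089]
tcp_rot: [0.921, 0.39, -0.001, 0.013]
contact_force: [-0.4, 0.3, 0.3]
finger_gap: 0.005
```

```bash
python3 -c "
from ov import *
s,q,g=st();d=g[:2]-[.4426,-.3345];print('e',d@[.698,.716],'f',d@[-.716,.698], 'Fe',s['contact_force'][:2]@[.698,.716])
snap('top','t40',(400,200,500,310),5,1.6)"
```

```text
t 51.25 tcp [ 0.3292 -0.3141  0.2089] grasp [ 0.3303 -0.3176  0.0619] F [-0.4  0.3  0.3] gap 0.005
axes x,y,z
 [[ 0.696  0.718 -0.012]
 [ 0.718 -0.696  0.022]
 [ 0.008 -0.024 -1.   ]] j [-0.813  0.06   2.244 -0.015  0.815 -0.033]
e -0.06629206409856829 f 0.09218105572727636 Fe -0.09286670366677122
```

View pics/t40.png

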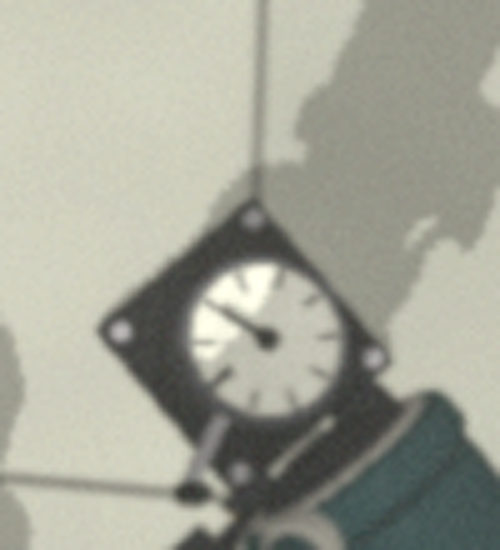

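>>> carry_out:
  moves: "18 1 0 0 0; 35 2 0 0 0; 50 2 0 0 0; 62 2 0 0 0; 71 2 0 0 0"

```text
t: 51.92
tool_pos: [0.3812, -0.2639, 0.2082]
tcp_rot: [0.92, 0.391, -0.001, 0.013]
contact_force: [-0.5, -6.2, -3.2]
finger_gap: 0.004
```

>>> carry_out:
  moves: "8 -1 0 0 0; 16 -2 0 0 0; 19 -3 0 0 0; 19 -3 0 0 0; 0 -3 0 0 0"

```text
t: 52.55
tool_pos: [0.3791, -0.2623, 0.2084]
tcp_rot: [0.92, 0.391, -0.001, 0.014]
contact_force: [-2.8, -0.4, 0.1]
finger_gap: 0.006
```

>>> carry_out:
  moves: "-15 -1 0 0 0; -35 -2 0 0 0; -55 -2 0 0 0; -75 -2 0 0 0; -80 -2 0 0 0"

```text
t: 53.18
tool_pos: [0.3219, -0.319, 0.2095]
tcp_rot: [0.921, 0.39, -0.0, 0.014]
contact_force: [0.2, 1.2, 0.2]
finger_gap: 0.005
```

>>> carry_out:
  moves: "0 0 -40 0 0; 0 0 -90 0 0; 0 0 -140 0 0; 0 0 -180 0 0; 0 0 -180 0 0"

```text
t: 53.8
tool_pos: [0.3215, -0.3148, 0.3937]
tcp_rot: [0.921, 0.39, 0.002, 0.018]
contact_force: [-0.3, -0.7, -0.4]
finger_gap: 0.006
```

```bash
python3 -c "
from ov import *
st()
snap('top','t41',(400,200,500,310),5,1.6)
snap('side','s41')"
```

```text
t 53.8 tcp [ 0.3215 -0.3148  0.3937] grasp [ 0.324  -0.3195  0.2468] F [-0.3 -0.7 -0.4] gap 0.006
axes x,y,z
 [[ 0.696  0.718 -0.011]
 [ 0.718 -0.695  0.034]
 [ 0.017 -0.032 -0.999]] j [-0.827 -0.178  2.085 -0.01   1.2   -0.054]
```

View pics/t41.png

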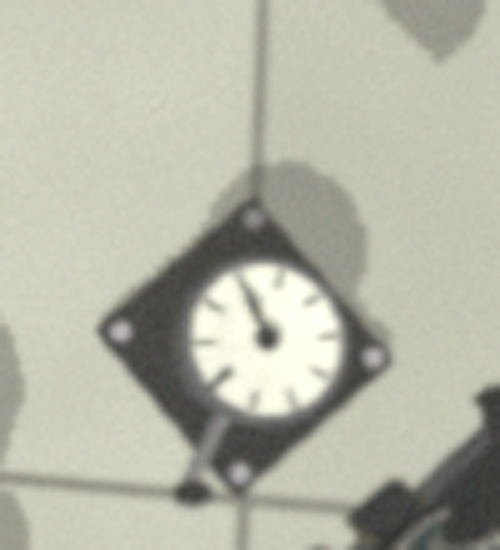

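View pics/s41.png

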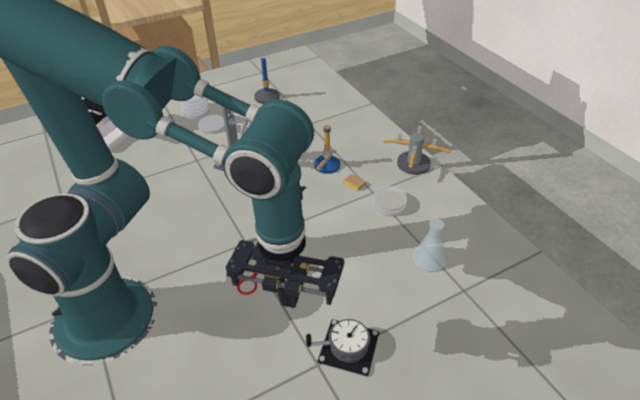

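>>> carry_out:
  moves: "0 40 -20 0 0; 10 90 -40 0 0; 20 130 -60 0 0; 30 177 -60 0 0; 30 177 -60 0 0"

```text
t: 54.52
tool_pos: [0.4697, -0.4146, 0.4495]
tcp_rot: [0.921, 0.39, -0.001, 0.012]
contact_force: [-1.2, 0.1, -0.3]
finger_gap: 0.003
```

>>> carry_out:
  moves: "0 0 0 0 0; 0 0 0 0 0; 0 0 0 0 0; 0 0 0 0 0; 0 0 0 0 0"

```text
t: 55.15
tool_pos: [0.4695, -0.4145, 0.4501]
tcp_rot: [0.921, 0.39, -0.001, 0.012]
contact_force: [-0.2, 0.1, 0.4]
finger_gap: 0.006
```

```bash
python3 -c "
from ov import *
st()
snap('side','s42',(200,80,300,190),6)
snap('top','t42')"
```

```text
t 55.15 tcp [ 0.4695 -0.4145  0.4501] grasp [ 0.4707 -0.4179  0.3031] F [-0.2  0.1  0.4] gap 0.006
axes x,y,z
 [[ 0.695  0.719 -0.011]
 [ 0.719 -0.695  0.022]
 [ 0.008 -0.023 -1.   ]] j [-0.76   0.141  1.667 -0.011  1.312  0.011]
```

View pics/s42.png

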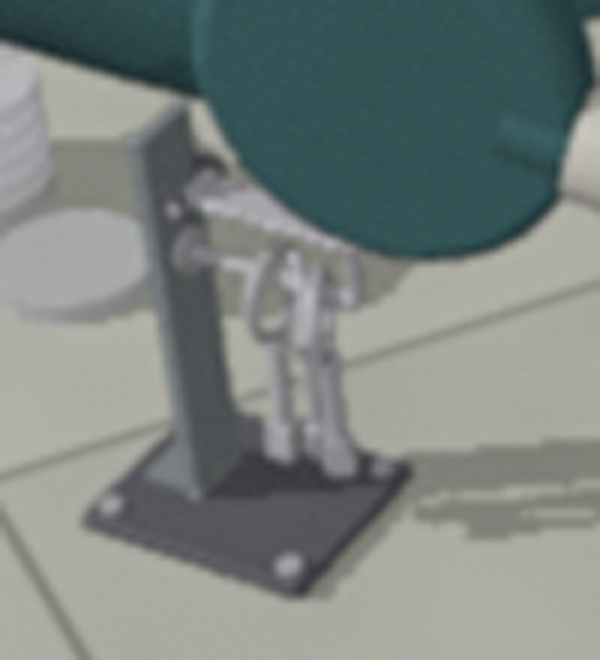

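View pics/t42.png

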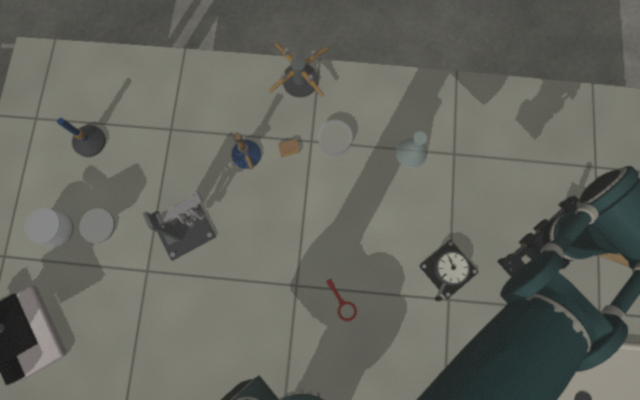

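```bash
python3 -c "
from station import manip
print(manip.hand_in())"
```

```text
the job is handed in; nothing more can be done
None
```

The job is handed in. All three steel keys found on the bench hang by their bows on the peg, the keeper is down over the tip again, and the dial stands at three marks.

- **How it went:** I pinched the keeper bar and lifted the keeper open. I then hung the three keys one by one, pushing the hanging bows inwards twice to make room, and pinched the keeper down again. Then came three full lever strokes. The top view showed the pointer one mark further on and the lever back at rest after each stroke. The red look-alike was left alone.
- **Last checks:** The final pictures show the three keys hanging with shanks down, the gripper clear of everything, and the flask, dishes, burner and matchbox at the pixels where they started. No fourth steel key was visible.
- **Limits:**
  - In the last side view the arm's elbow hid the outer end of the keeper and the tip. That the keeper is fully down rests on the clear picture taken just after I closed it.
  - In that picture the outermost key leaned about 0.2 rad, by eye. It hung straighter in the last one.
  - The two cameras disagreed by 3 to 7 mm on some points. I settled this by comparing the gripper and parts in the pictures and by the contact forces.

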